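Lay the tall box down and pack the vase

ROBOT

A 6-joint arm with a two-finger parallel gripper is mounted at the origin on the work surface. World frame = base frame: x ahead of the robot, y to its left, z up, the work surface at z = 0. Lengths are in m, angles in degrees, forces in N, time in s.
With the tool pointing down it reaches from about 0.3 to 0.825 m from the base axis. Payload 5.4 kg.
Tool frame: the origin (TCP) lies between the finger pads; the fingertips stand 17 mm ahead of it and the grasp point (between the pads) lies 2 mm behind it; z points along the fingers, x is the direction in which the jaws open and shut, and the axes are right-handed (so a half turn about z gives the same grasp; the last joint's range is limited). The gripper opens to 92 mm and grips with 3 to 60 N. Pads are 20 mm wide; open, the fingers measure 128 mm over their backs; the gripper's body (75 mm by 189 mm) begins 69 mm behind the grasp point.
Start: joints at [53.05, 9.076, 91.501, -0, 79.423, -12.038], TCP at [0.242, 0.521, 0.232] pointing down, gripper open.
Joint ranges: [-166.64, 166.64], [-54.1, 131.32], [10.49, 154.53], [-73.88, 253.88], [9.74, 151.15], [-171.62, 171.62]. Speed limits (degrees/s): [147.25, 147.25, 180, 180, 180, 180].

INTERFACE

Orientations are given as a 3x3 rotation matrix whose columns are the frame's x, y, z axes.
In Python, from cell import arm gives the robot as it stands.
- The arm moves only by the tool drive_tool, never from a script. Its argument "increments" is a list that holds one entry, the list of rows, each a list of 5 numbers: the shift along the tool's x, y, z in cm, then the turn about the tool's z in degrees, then the opening, from -1 (shut) to 1 (fully open). In form: [[[tx, ty, tz, twist, grip], ...]]. A call has 1 to 12 rows; each row shifts and turns the commanded pose from where the row before left it, along the tool's axes as they then stand; what a row does not reach is not made up. A row lasts 1/12 s, in which the tool goes at most 41.7 mm and 7.16 degrees, less where a joint would pass 70% of its speed; a pose out of reach is approached as far as the arm can. A call is refused whole if a number of a shift passes 4.17 or a number of a turn 7.16, either way. A call with a gripper value outside its range is refused whole. The fingers move at their own pace and stop on an object; "newtons" is the grip in N (left out, the last holds). Time passes only in rows, so rows that do not move let the fingers close. It gives the time, the measured TCP pose, the force and the opening at its end, in the units of the state.
- arm.observe(): the state, without advancing time (a new reading comes with each control period).
- arm.get_image(name): name is "side" or "top"; returns a dict with "image" (420x560x3 uint8, blue, green, red), "fovy" (degrees; the focal length in pixels is half the picture's height over the tangent of half this angle, whatever the lens; pixels are square), "cx", "cy" (the principal point, pixels), "k1" (the pictures are not rectified: a ray, as slopes to the right and down, at radius r is drawn at 1 + k1 r^2 times it, then the intrinsics apply), "extrinsics" (4x4, takes a point from world to camera coordinates). Camera axes: x right, y down, z forward; pixel columns grow to the right and rows downward; lengths in m; the calibration is good to about 2 mm. A picture is of the moment at which its call begins. There is no depth.
- arm.job_done(): hands the job in, once; it reports no verdict.
The state is a dict: "time_s": time; "q": joint angles; "qvel": joint speeds; "tau": joint torques, N m; "eef_pos": TCP position; "orientation": TCP orientation; "contact_force": force on the tool from outside, world axes, zero at the start; "ft_torque": the same for the moment, N m; "width": finger opening in m.
Only numpy, scipy, OpenCV 4.12 (cv2) and the standard library are available. Lean on these libraries where they do the work, as an engineer would, in place of code of your own. Each camera call takes 0.05 s, during which the arm holds its last target.

TASK

Pack the vase: slide the tall wooden box up square against the edge of the cork board, then, with its foot stopped there, push its top over so that it lies on its back on the cork, square to the board and with no more than 4 cm of its foot end hanging over the edge. Draw its sliding lid (the one with the dark pull) fully open, then gently lay the vase in the box on its two rests, neck in the narrow one, mouth towards the box's top end. Leave the cup, the roll of tape and the bowl where they are.

Things in the scene. Friction and masses are not known exactly. Their poses are not given: they have to be found in the camera images.
- board_edge (a point): Packing board: a 10 mm thick cork-faced board screwed flat to the bench, 420 mm long (its x) and 260 mm wide (its y). This point is the middle of its near edge, on the top surface (10 mm above the bench). Its x axis points level from that edge across the board: the way the box goes over. z is up.
- box: Tall pale wooden box, 225 mm tall (z, foot to top end), 180 wide (y), 110 deep (x), about 0.7 kg, walls 8. It starts standing loose on the bench, 55 to 80 mm short of the board's edge, its back (+x) roughly facing the board, lid face (-x) away. On its back, -x points up. Origin: centre of its underside. Friction as wood on wood: pushed under 60 mm up it slides, over 90 mm up it tips.
- box_mid (a point): Centre of the box (112.5 mm from the foot, half its depth and width); axes as box.
- box_heel (a point): Middle of the box's bottom back edge (55 mm along +x from the box's origin): the edge that is to meet the board's edge. When the box lies on its back this is where its foot end meets the board's plane. Axes as box.
- lid (a joint): How far the sliding lid is drawn open, m: 0 shut (start), 0.19 fully open at its stop. It slides in grooves towards the box's top end (+z of the box) against about 2 N of friction and stays where it is left. Its flat face lies 5 mm below the rims of the side walls.
- lid_pull (a point): Middle of the dark pull on the lid: a cross bar 14 mm thick (box's z), 70 mm long (box's y), standing 21 mm out of the lid's face, 16 mm beyond the rims; 170 mm from the foot end when shut. This point is 11 mm out from the lid's face, 6 mm beyond the rims. It can be pinched across its 14 mm or pushed from its foot side.
- vase: The glazed vase, 163 mm long, lying level on a small wooden cradle on the bench, about 0.32 kg. Origin on its axis, 60 mm from its foot. x axis along it towards the mouth.
- vase_mid (a point): Point on the vase's axis at the middle of its body, 60 mm from the foot: the place to grip it. The body is a cylinder 54 mm in diameter (a white band just beyond this point, 55 mm). Only the 8 mm thick base of the cradle is under it here; the axis lies 46 mm above the bench. x axis towards the mouth; the turn about x has no meaning.
- vase_neck (a point): Point on the vase's axis at the middle of its 25 mm thick, 30 mm long neck, 76 mm from vase_mid towards the mouth.
- seat_mid (a point): Where vase_mid belongs in the box: 80 mm from the outside of the foot end, 66 mm from the outside of the back, midway across. The vase then lies in two V rests: a wide one under its body near the foot, a narrow one under its neck. The opening is 156 mm wide; the rims stand 44 mm above this point, the inner floor 58 mm below. Axes as box: the vase's x goes along this z.
- seat_neck (a point): Where vase_neck belongs in the box: 76 mm from seat_mid along the box's z.
- cradle: Dark wooden cradle fixed on the bench, base 170 x 75 x 8 mm, with a V rest 38 mm behind and one 76 mm ahead of its origin along x; the vase lies on it at the start. Origin: centre of its underside. Its x axis points the way of the vase's mouth.
- cup: Bystander: white cup, 74 mm in diameter, 78 mm high, beyond the board. Origin: centre of its underside.
- tape: Bystander: roll of paper tape lying flat, 96 mm in diameter, 25 mm high. Origin: centre of its underside.
- bowl: Bystander: brown bowl, 120 mm in diameter, 55 mm high. Origin: centre of its underside.
There are look-alikes about, which are no part of the job. Of the things that look like the box, take the one that is farthest to the robot's right at the start.

How it is judged (in metres and radians):
On the way, in this order (a step that is already met when the one before it is completed fails the run):
1. the box stands upright with its bottom back edge against the board's edge, roughly square (x of box_heel in the frame of board_edge above -0.02 m and angle between box's own z axis and vertical below 0.1 rad and angle between the x axis of box and the x axis of board_edge, either way round below 0.15 rad), for 0.1 s.
2. the box lies on its back (angle between box's own x axis and vertical above 3.05 rad), for 0.2 s.
3. the lid is drawn fully open (value of joint lid above 0.17 m), for 0.2 s.
At the end, for the whole second after the job is handed in: The box lies flat on its back on the board, square within 11 degrees, its foot end at most 42 mm outside and 60 mm inside the edge; the lid is open by 165 mm or more; the vase lies still in both rests, body and neck within 14 mm of their places, mouth towards the top end (angle between box's own x axis and vertical above 3.07 rad and angle between the z axis of box and the x axis of board_edge, either way round below 0.2 rad and x of box_heel in the frame of board_edge between -0.042 and 0.06 m and z of box_heel in the frame of board_edge below 0.006 m and value of joint lid above 0.165 m and distance between vase_mid and seat_mid below 0.014 m and distance between vase_neck and seat_neck below 0.014 m and linear speed of each of vase, box below 0.02 m/s); the robot touches nothing.
It fails at once if the vase falls onto the bench (height (world z) of vase_mid below 0.036 m).
It fails at once if the vase is dropped (falls about 10 mm or more out of the fingers) (contact force between the fingers and vase below 0.05 N and linear speed of vase above 0.45 m/s).
It fails at once if the cup, the tape or the bowl is moved more than 30 mm (distance of any of cup, tape, bowl from where it was at the start of the episode above 0.03 m).
It also fails if it takes over 69 s, if anything falls off the work surface, if the arm or the gripper's body presses on something with over 40 N, if the wrist force passes 120 N, or if a joint passes its speed limit or range.

## Working session

There is one attempt and no reset: what is moved stays moved. The work goes in short steps, Python scripts to look and compute and a tool call to move; the robot and the scene stay as the last step left them, time stands still between calls to the robot, and variables do not carry over. Pictures are saved under pics/ and viewed, and the job is handed in when it is done.

Besides the shell and the picture viewer there is one more tool, called after "Call:" as name(argument=value, ...), one argument or row to a line, values as JSON. drive_tool: Moves the arm, as the interface text tells. Its arguments: {"type":"object","properties":{"increments":{"type":"array","items":{"type":"array","items":{"type":"array","items":{"type":"number"}}}},"newtons":{"type":"number"}},"required":["increments"]}

```bash
ls; mkdir -p pics
python3 - <<'E'
from cell import arm
import cv2,numpy as np
s=arm.observe()
print({k:np.round(v,3).tolist() for k,v in s.items()})
for n in("side","top"):
    d=arm.get_image(n); cv2.imwrite(f"pics/{n}0.png",d["image"])
    print(n,d["fovy"],d["cx"],d["cy"],d["k1"],np.round(d["extrinsics"],4).tolist())
E
```

```text
pics
{'time_s': 0.0, 'q': [53.05, 9.113, 91.572, 0.001, 79.425, -12.039], 'qvel': [-0.026, 0.136, 0.065, -0.016, 0.025, 0.019], 'tau': [-0.002, -38.556, -32.211, 0.07, 0.038, -0.0], 'eef_pos': [0.242, 0.521, 0.231], 'orientation': [[0.421, 0.907, -0.001], [0.907, -0.421, -0.002], [-0.002, -0.0, -1.0]], 'contact_force': [0.05, 0.074, 0.486], 'ft_torque': [-0.09, -0.015, 0.038], 'width': 0.092}
side 45.58457949566096 279.6662050774751 207.28325874142314 -0.1767654556290601 [[-0.5211, 0.8534, -0.0115, 0.2893], [0.634, 0.378, -0.6746, -0.253], [-0.5714, -0.3589, -0.7381, 1.6054], [0.0, 0.0, 0.0, 1.0]]
top 43.53573638790278 287.8906234130993 209.45166050485696 -0.09210945198843294 [[-0.0011, -0.9999, -0.0156, 0.004], [-0.9975, 0.0022, -0.0711, 0.5497], [0.0711, 0.0155, -0.9973, 1.3831], [0.0, 0.0, 0.0, 1.0]]
```

View pics/top0.png

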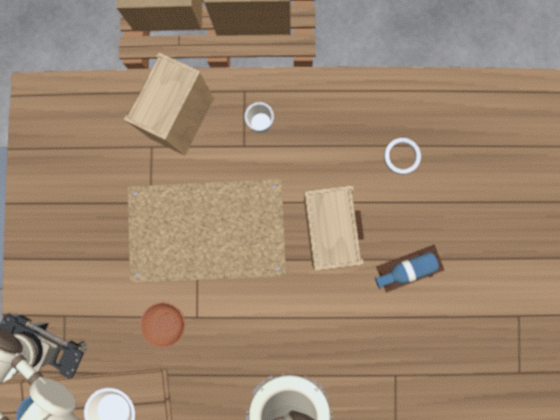

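View pics/side0.png

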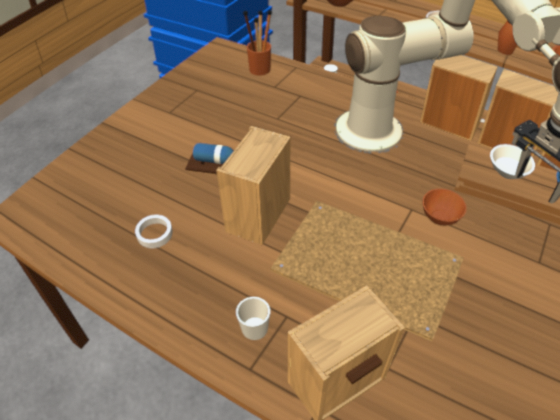

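```bash
cat > h.py <<'E'
from cell import arm
import cv2,numpy as np
def cam(n):
    d=arm.get_image(n); f=210/np.tan(np.radians(d["fovy"])/2)
    d["K"]=np.array([[f,0,d["cx"]],[0,f,d["cy"]],[0,0,1.]]); d["D"]=np.array([d["k1"],0,0,0.])
    d["E"]=np.array(d["extrinsics"]); return d
def ray(d,p):
    p=np.asarray(p,float).reshape(-1,1,2)
    u=cv2.undistortPoints(p,d["K"],d["D"]).reshape(-1,2)
    R=d["E"][:3,:3];t=d["E"][:3,3]
    return -R.T@t,(np.c_[u,np.ones(len(u))]@R)
def onz(d,p,z):
    c,r=ray(d,p); return c+r*((z-c[2])/r[:,2])[:,None]
def proj(d,P):
    P=np.asarray(P,float).reshape(-1,3);R=d["E"][:3,:3];t=d["E"][:3,3]
    return cv2.projectPoints(P,cv2.Rodrigues(R)[0],t,d["K"],d["D"])[0].reshape(-1,2)
E
python3 - <<'E'
import cv2
t=cv2.imread("pics/top0.png");s=cv2.imread("pics/side0.png")
def z(im,x0,y0,x1,y1,k,n): cv2.imwrite("pics/"+n,cv2.resize(im[y0:y1,x0:x1],None,fx=k,fy=k,interpolation=cv2.INTER_CUBIC))
z(t,280,170,460,305,4.4,"z_box.png"); z(t,110,165,300,295,4,"z_board.png"); z(t,0,290,140,420,4,"z_grip.png"); z(s,180,110,320,260,4,"z_sbox.png"); z(s,470,90,560,220,4,"z_sgrip.png")
E
```

```text
(no output)
```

View pics/z_box.png

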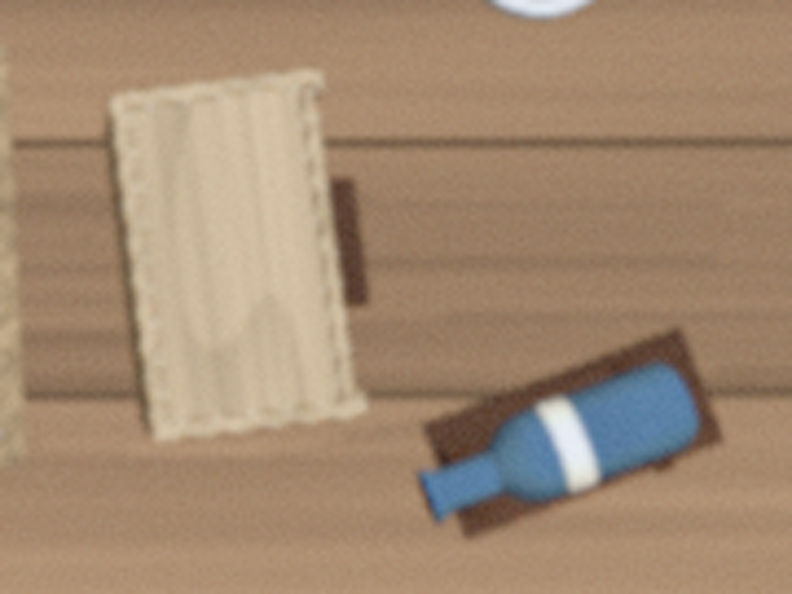

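View pics/z_board.png

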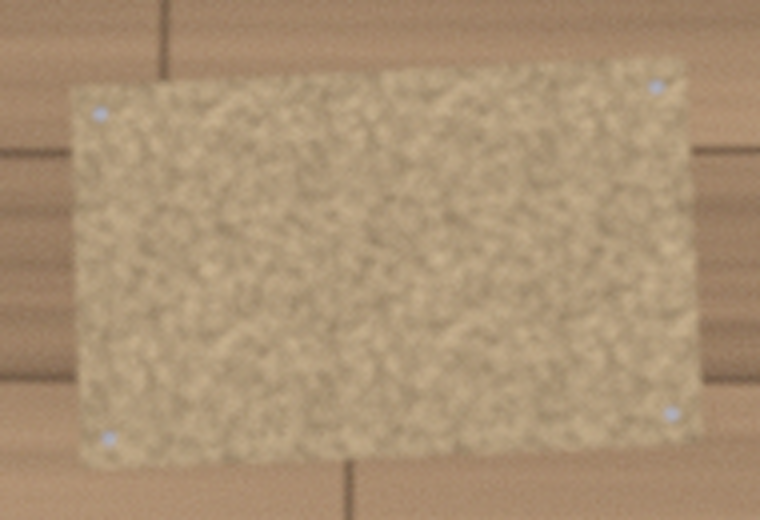

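View pics/z_sbox.png

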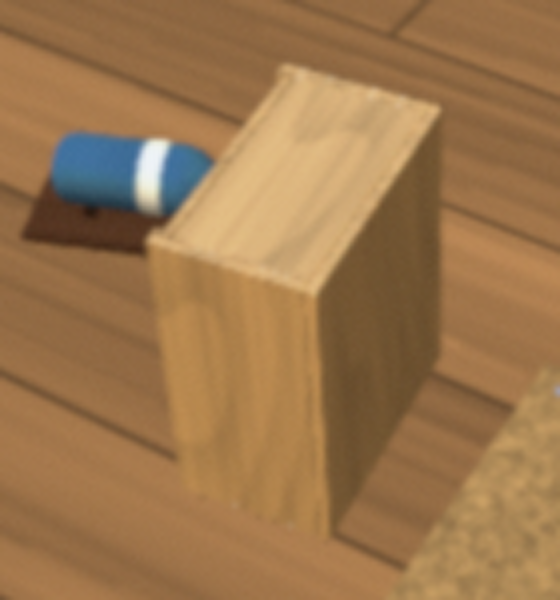

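View pics/z_grip.png

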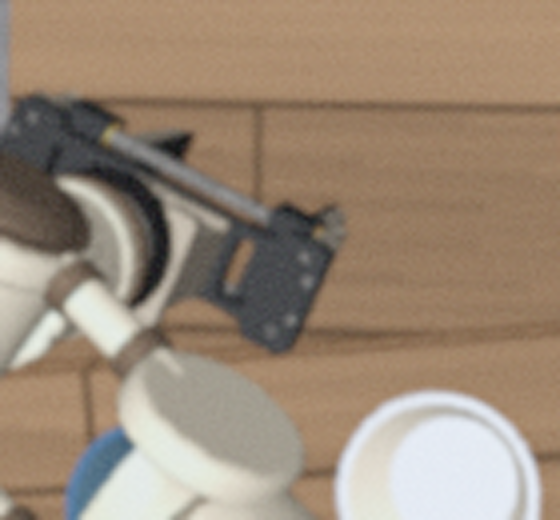

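View pics/z_sgrip.png

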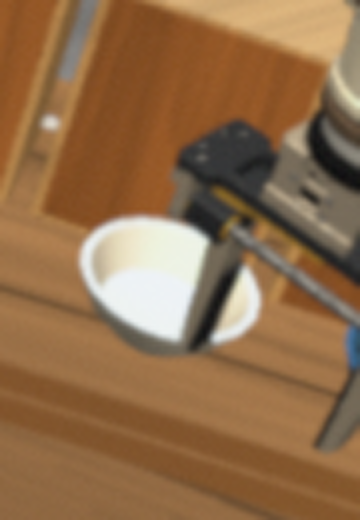

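Run:
```python
from h import *
d=cam("top")
A=np.array
b=A([[112,97],[322,72],[365,408],[152,437]])/4.4+[280,170]
B=onz(d,b-.5+.5,.225); print("box top",B.round(4).tolist())
print("sides",[np.linalg.norm(B[i]-B[(i+1)%4]).round(4) for i in range(4)], "centre",B.mean(0))
print("yaw x axis",[np.degrees(np.arctan2(*(p[:2][::-1]))) for p in (B[0]-B[1],B[3]-B[2])],[np.degrees(np.arctan2(-p[0],p[1])) for p in ()],"from long",np.degrees(np.arctan2(*(B[0]-B[3])[:2][::-1]))+90,np.degrees(np.arctan2(*(B[1]-B[2])[:2][::-1]))+90)
c=A([[72,87],[686,57],[702,433],[82,466]])/4+[110,165]
C=onz(d,c,.01); print("board",C.round(4).tolist(),[np.linalg.norm(C[i]-C[(i+1)%4]).round(4) for i in range(4)])
print("edge mid",(C[1]+C[2])/2,"yaw",np.degrees(np.arctan2(*(C[0]-C[1])[:2][::-1])),np.degrees(np.arctan2(*(C[1]-C[2])[:2][::-1]))+90)
v=A([[425,430],[682,330],[720,438],[468,538]])/4.4+[280,170]
V=onz(d,v,.008); print("cradle",V.round(4).tolist(),V.mean(0),[np.linalg.norm(V[i]-V[(i+1)%4]).round(4) for i in range(4)],np.degrees(np.arctan2(*(V[0]-V[1])[:2][::-1])))
# vase by colour
im=d["image"];hsv=cv2.cvtColor(im,cv2.COLOR_BGR2HSV)
m=cv2.inRange(hsv,(95,90,40),(120,255,255));m[:,:365]=0;m[:,460:]=0;m[:230]=0;m[310:]=0
n,l,st,ce=cv2.connectedComponentsWithStats(m)
print(st[1:].tolist())
ys,xs=np.nonzero(m); P=onz(d,np.c_[xs,ys],.046)[:,:2]
mu=P.mean(0);u=np.linalg.svd(P-mu,full_matrices=False)[2][0];u*=np.sign(u[1])
a=(P-mu)@u; print("vase axis",u,np.degrees(np.arctan2(u[1],u[0])),"ext",a.min(),a.max(),"foot",mu+u*a.min(),"mid",mu+u*(a.min()+.06))
```

```text
box top [[0.5748, -0.0401, 0.225], [0.5875, -0.1491, 0.225], [0.4139, -0.1696, 0.225], [0.3994, -0.0601, 0.225]]
sides [np.float64(0.1097), np.float64(0.1748), np.float64(0.1105), np.float64(0.1765)] centre [ 0.49389721 -0.10474028  0.225     ]
yaw x axis [np.float64(96.69546782789612), np.float64(97.58593909397038)] [] from long 96.49651078113362 96.74113519799924
board [[0.6135, 0.44, 0.01], [0.6321, 0.0205, 0.01], [0.3799, 0.0099, 0.01], [0.3563, 0.4284, 0.01]] [np.float64(0.4199), np.float64(0.2525), np.float64(0.4192), np.float64(0.2574)]
edge mid [0.50597649 0.01516724 0.01      ] yaw 92.54169869326311 92.40693848152999
cradle [[0.3939, -0.2335, 0.008], [0.454, -0.3917, 0.008], [0.3881, -0.414, 0.008], [0.3285, -0.259, 0.008]] [ 0.39114222 -0.32454026  0.008     ] [np.float64(0.1692), np.float64(0.0695), np.float64(0.166), np.float64(0.0702)] 110.77660292692019
[[410, 254, 28, 24, 426], [376, 264, 32, 23, 353]]
vase axis [-0.34131814  0.93994783] 109.95720293189312 ext -0.07206971851670102 0.09300117785658046 foot [ 0.41445502 -0.38370258] mid [ 0.39397593 -0.32730571]
```

Call:
drive_tool(
  increments=[
    [[0, 0, -3, -6.85, -1], [0, 0, -3, -6.85, -1], [0, 0, -3, -6.85, -1], [0, 0, -3, -6.85, -1], [-3.5, 0.91, 0, 0, -1], [-3.5, 0.91, 0, 0, -1], [-3.5, 0.91, 0, 0, -1], [-3.5, 0.91, 0, 0, -1], [-3.5, 0.91, 0, 0, -1], [-3.5, 0.91, 0, 0, -1], [-3.5, 0.91, 0, 0, -1], [-3.5, 0.91, 0, 0, -1]],
  ],
)

```text
time_s: 1.15
eef_pos: [0.327, 0.2433, 0.3514]
orientation: [[-0.044, 0.999, -0.0], [0.999, 0.044, -0.0], [-0.0, -0.0, -1.0]]
contact_force: [0.4, 0.3, -0.3]
width: 0.0143
```

Call:
drive_tool(
  increments=[
    [[-3.5, 0.91, 0, 0, -1], [-3.5, 0.91, 0, 0, -1], [-3.5, 0.91, 0, 0, -1], [-3.5, 0.91, 0, 0, -1], [-3.5, 0.91, 0, 0, -1], [-3.5, 0.91, 0, 0, -1], [-3.5, 0.91, 0, 0, -1], [-3.5, 0.91, 0, 0, -1], [-3.5, 0.91, 0, 0, -1], [-3.5, 0.91, 0, 0, -1], [-3.5, 0.91, 0, 0, -1], [-3.5, 0.91, 0, 0, -1]],
  ],
)

```text
time_s: 2.15
eef_pos: [0.4545, -0.1718, 0.3513]
orientation: [[-0.043, 0.999, -0.0], [0.999, 0.043, 0.0], [0.0, -0.0, -1.0]]
contact_force: [0.6, 0.1, 0.4]
width: 0.0002
```

Call:
drive_tool(
  increments=[
    [[-3.05, 1.0, 0, 0, -1], [-3.05, 1.0, 0, 0, -1], [-3.05, 1.0, 0, 0, -1], [-3.05, 1.0, 0, 0, -1], [0, 0, 3.5, 0, -1], [0, 0, 3.5, 0, -1], [0, 0, 3.5, 0, -1], [0, 0, 3.5, 0, -1], [0, 0, 3.5, 0, -1], [0, 0, 3.5, 0, -1], [0, 0, 2, 0, -1]],
  ],
)

```text
time_s: 3.07
eef_pos: [0.4976, -0.2883, 0.1168]
orientation: [[-0.043, 0.999, -0.005], [0.999, 0.043, 0.004], [0.005, -0.005, -1.0]]
contact_force: [-0.9, -0.1, -0.6]
width: 0.0005
```

Run:
```python
from h import *
s=arm.observe();print(s["q"],s["eef_pos"],s["contact_force"])
a=cam("side")["image"];b=cam("top")["image"]
cv2.imwrite("pics/a1.png",np.vstack([cv2.resize(a[60:300,120:460],None,fx=1.2,fy=1.2),cv2.resize(b[120:420,200:540],None,fx=1.2,fy=1.2)][:2])[:600])
```

```text
[-4.21189909e+01  1.58600222e+01  9.71837379e+01  1.51360707e-03
  6.73244767e+01 -1.34602561e+02] [ 0.49759186 -0.28825441  0.11684629] [-0.94534351 -0.11432986 -0.62868796]
```

View pics/a1.png

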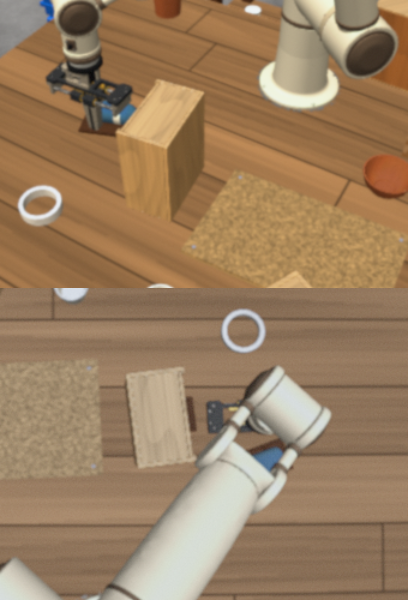

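Call:
drive_tool(
  increments=[
    [[0, 0, 3, 0, -1], [0, 0, 3, 0, -1], [0, 0, 2.5, 0, -1], [0, 0, 1, 0, -1], [0, 0, 0, 0, -1]],
  ],
)

```text
time_s: 3.58
eef_pos: [0.4989, -0.2894, 0.0255]
orientation: [[-0.043, 0.999, -0.002], [0.999, 0.043, 0.002], [0.002, -0.002, -1.0]]
contact_force: [-0.8, -0.9, -0.9]
width: 0.0004
```

Run:
```python
from h import *
s=arm.observe();print(s["q"],s["eef_pos"],s["contact_force"])
a=cam("side")["image"];b=cam("top")["image"]
cv2.imwrite("pics/a2.png",np.vstack([cv2.resize(a[60:260,120:460],None,fx=1.4,fy=1.4),cv2.resize(b[170:370,200:540],None,fx=1.4,fy=1.4)]))
```

```text
[-4.21152368e+01  2.35909511e+01  9.91539652e+01 -1.91321416e-03
  5.74357513e+01 -1.34603855e+02] [ 0.49888713 -0.28939733  0.02548394] [-0.7887389  -0.889368   -0.90248634]
```

View pics/a2.png

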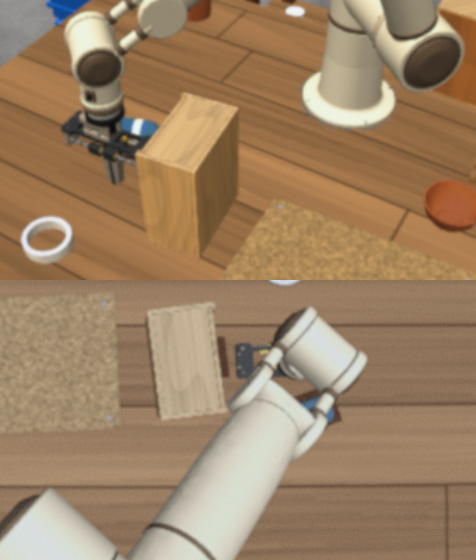

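Call:
drive_tool(
  increments=[
    [[0, 0, 0.25, 0, -1], [0, 0, 0.25, 0, -1], [1.0, 0, 0, 0, -1], [1.0, 0, 0, 0, -1], [0.5, 0, 0, 0, -1], [0.5, 0, 0, 0, -1], [0.5, 0, 0, 0, -1], [0.5, 0, 0, 0, -1]],
  ],
)

```text
time_s: 4.35
eef_pos: [0.4981, -0.2499, 0.0219]
orientation: [[-0.044, 0.999, 0.0], [0.999, 0.044, -0.001], [-0.001, 0.0, -1.0]]
contact_force: [1.4, -4.4, 1.5]
width: 0.0003
```

Call:
drive_tool(
  increments=[
    [[0.5, 0, 0, 0, -1], [0.5, 0, 0, 0, -1]],
  ],
)

```text
time_s: 4.52
eef_pos: [0.498, -0.2405, 0.0222]
orientation: [[-0.043, 0.999, 0.001], [0.999, 0.043, -0.001], [-0.001, 0.001, -1.0]]
contact_force: [0.1, -2.5, 2.2]
width: 0.0003
```

Call:
drive_tool(
  increments=[
    [[0.5, 0, 0, 0, -1], [0.5, 0, 0, 0, -1]],
  ],
)

```text
time_s: 4.68
eef_pos: [0.4973, -0.23, 0.0218]
orientation: [[-0.043, 0.999, 0.0], [0.999, 0.043, -0.0], [-0.0, 0.0, -1.0]]
contact_force: [1.0, -2.5, 1.0]
width: 0.0004
```

```bash
cat > look.py <<'E'
import sys
from h import *
n=sys.argv[1]
s=arm.observe();print(s["time_s"],np.round(s["eef_pos"],4),np.round(s["contact_force"],1))
a=cam("side")["image"];b=cam("top")["image"]
cv2.imwrite(f"pics/{n}.png",np.vstack([cv2.resize(a[60:260,120:460],None,fx=1.4,fy=1.4),cv2.resize(b[170:370,200:540],None,fx=1.4,fy=1.4)]))
E
python3 look.py a3
```

```text
4.6833 [ 0.4973 -0.23    0.0218] [ 1.  -2.5  1. ]
```

View pics/a3.png

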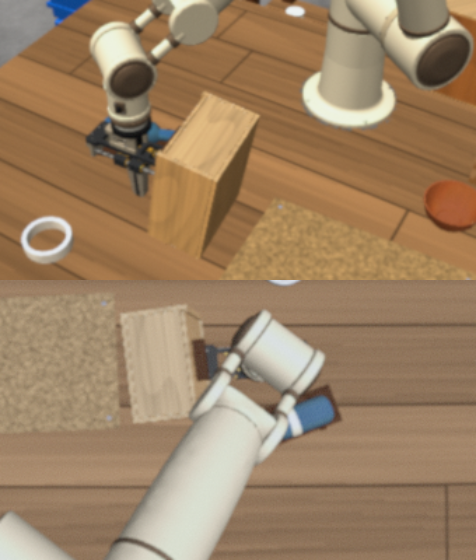

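Call:
drive_tool(
  increments=[
    [[-0.5, 0, 0, 0, -1], [-0.5, 0, 0, 0, -1], [-0.5, 0, 0, 0, -1], [-0.5, 0, 0, 0, -1], [-0.5, 0, 0, 0, -1], [-1, 0, 0, 0, -1], [-1, 0, 0, 0, -1], [-1, 0, 0, 0, -1]],
  ],
)

```text
time_s: 5.45
eef_pos: [0.4995, -0.2862, 0.0216]
orientation: [[-0.043, 0.999, -0.0], [0.999, 0.043, 0.0], [0.0, -0.0, -1.0]]
contact_force: [0.2, -0.0, 0.7]
width: 0.0004
```

```bash
cat >> look.py <<'E'
cv2.imwrite(f"pics/{n}_z.png",cv2.resize(b[150:310,230:420],None,fx=4,fy=4,interpolation=cv2.INTER_CUBIC))
E
python3 look.py a4
python3 - <<'E'
from h import *
d=cam("top")
print("tape",onz(d,[[403,155]],.0125),"bowl",onz(d,[[162,325]],.03),"cup",onz(d,[[260,118]],.04))
E
```

```text
5.45 [ 0.4995 -0.2862  0.0216] [ 0.2 -0.   0.7]
tape [[ 0.69725364 -0.30843333  0.0125    ]] bowl [[0.24359841 0.33598654 0.03      ]] cup [[0.79336318 0.07711491 0.04      ]]
```

View pics/a4_z.png

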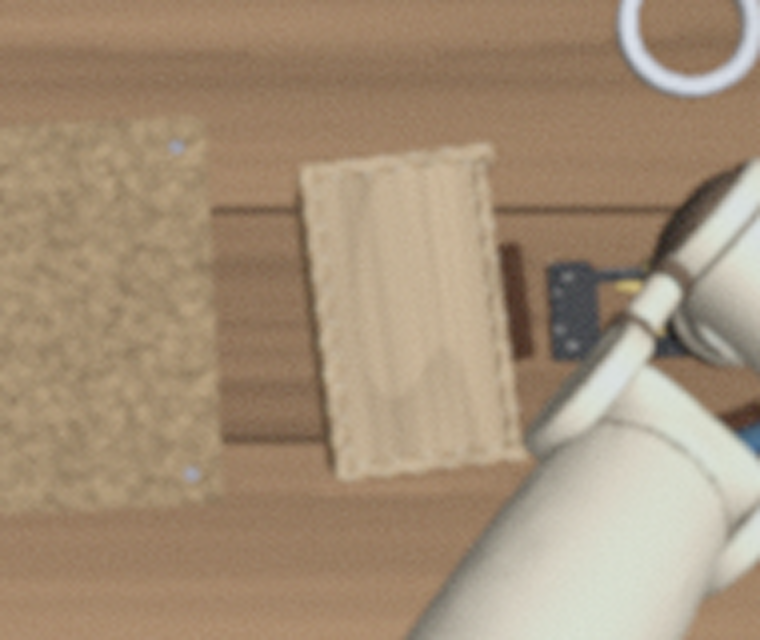

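Call:
drive_tool(
  increments=[
    [[0, 3.5, 0, 0, -1], [0, 3.5, 0, 0, -1], [0, 3.5, 0, 0, -1], [1.0, 0, 0, 0, -1], [1.0, 0, 0, 0, -1], [0.6, 0, 0, 0, -1], [0.6, 0, 0, 0, -1], [0.6, 0, 0, 0, -1], [0.6, 0, 0, 0, -1], [0.6, 0, 0, 0, -1], [0.6, 0, 0, 0, -1]],
  ],
)

```text
time_s: 6.52
eef_pos: [0.6018, -0.2246, 0.0221]
orientation: [[-0.043, 0.999, 0.001], [0.999, 0.043, -0.001], [-0.001, 0.001, -1.0]]
contact_force: [1.5, -1.3, 0.2]
width: 0.0005
```

```bash
python3 look.py a5
```

```text
6.5167 [ 0.6018 -0.2246  0.0221] [ 1.5 -1.3  0.2]
```

View pics/a5_z.png

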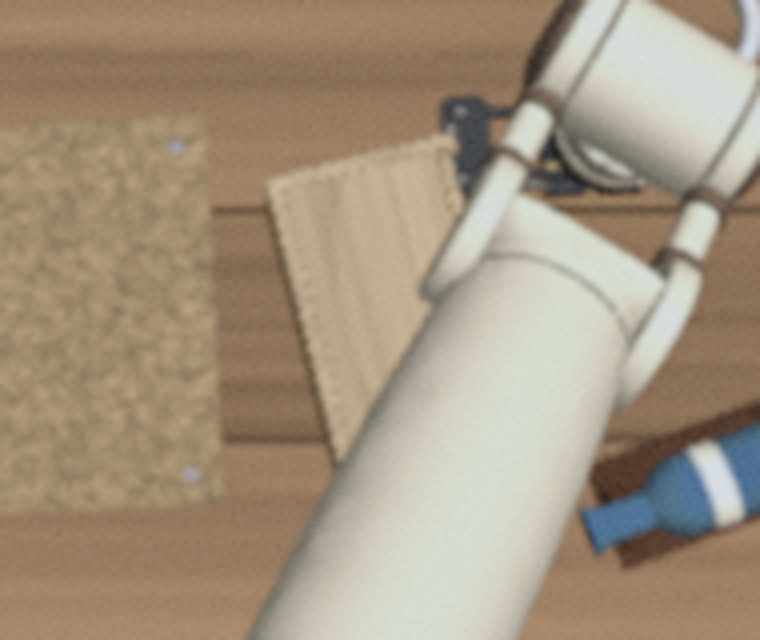

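View pics/a5.png

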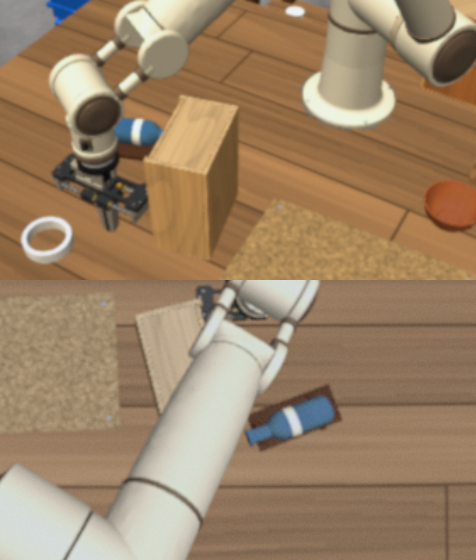

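Call:
drive_tool(
  increments=[
    [[0.6, 0, 0, 0, -1], [0.6, 0, 0, 0, -1], [0.6, 0, 0, 0, -1], [0.4, 0, 0, 0, -1]],
  ],
)

```text
time_s: 6.95
eef_pos: [0.6013, -0.202, 0.0218]
orientation: [[-0.043, 0.999, 0.001], [0.999, 0.043, -0.0], [-0.0, 0.001, -1.0]]
contact_force: [1.5, -1.9, 0.1]
width: 0.0003
```

```bash
python3 look.py a6
```

```text
6.95 [ 0.6013 -0.202   0.0218] [ 1.5 -1.9  0.1]
```

View pics/a6_z.png

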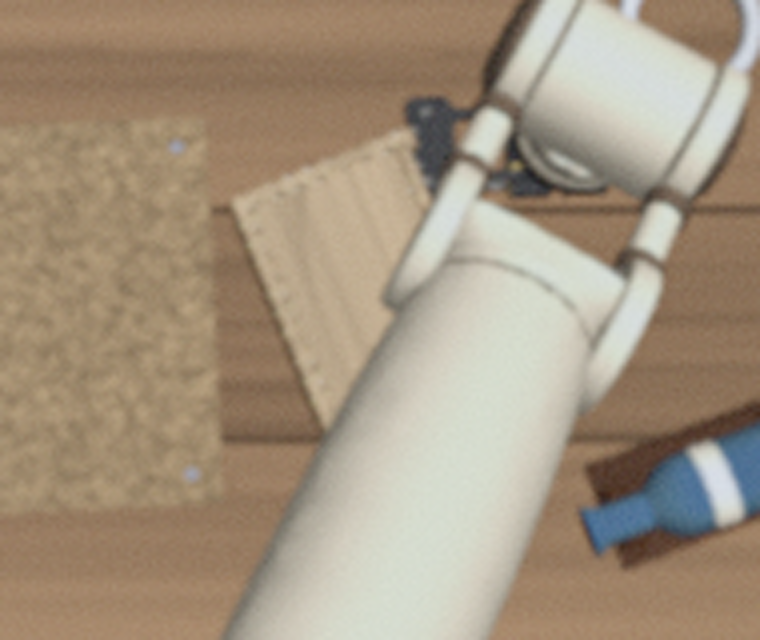

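```bash
cat > box.py <<'E'
from h import *
def box(pts,z=.225):  # TL(front far),TR(rear far) zoom coords
    d=cam("top"); P=onz(d,np.array(pts)/4+[230,150],z)[:,:2]; return P
def report(P):
    print("corners",P.round(4).tolist())
E
python3 - <<'E'
from box import *
P=box([[233,203],[408,130],[322,432]])
print(P, np.linalg.norm(P[0]-P[1]))
for a,b,o in((0,1,0),(0,2,90)):
    v=P[a]-P[b];print(np.degrees(np.arctan2(v[1],v[0]))+o)
y=np.radians(np.degrees(np.arctan2(*(P[0]-P[2])[::-1]))+90)
ux=np.array([np.cos(y),np.sin(y)]);uy=np.array([-np.sin(y),np.cos(y)])
c=P[0]-.055*ux+.09*uy
print("yaw",np.degrees(y),"c",c,"heel",c+.055*ux,"FN",c+.055*ux+.09*uy,"RN",c-.055*ux+.09*uy)
E
```

```text
[[ 0.55492264 -0.00087456]
 [ 0.59651694 -0.10081332]
 [ 0.42487302 -0.05105349]] 0.10824897951409927
112.59697459673393
111.09883287271649
yaw 111.0988328727165 c [ 0.49075495 -0.08458541] heel [ 0.47095617 -0.03327256] FN [ 0.38698969 -0.06567057] RN [ 0.42658725 -0.16829626]
```

Call:
drive_tool(
  increments=[
    [[-1.5, 0, 0, 0, -1], [-1.5, 0, 0, 0, -1], [0, 0, -3.6, 0, -1], [0, 0, -3.6, 0, -1], [0, 0, -3.6, 0, -1], [0, 0, -3.6, 7.16, -1], [0, 0, -3.6, 7.16, -1], [0, 0, 0, 7.16, -1], [0, 0, 0, 7.16, -1], [0, 0, 0, 7.16, -1], [0, 0, 0, 7.16, -1], [0, 0, 0, 7.16, -1]],
  ],
)

```text
time_s: 8.1
eef_pos: [0.6021, -0.2346, 0.2017]
orientation: [[0.744, 0.668, -0.0], [0.668, -0.744, -0.0], [-0.0, 0.0, -1.0]]
contact_force: [0.4, -0.1, 0.1]
width: 0.0004
```

Call:
drive_tool(
  increments=[
    [[0, 0, 0, 7.16, -1], [0, 0, 0, 7.16, -1], [0, 0, 0, 7.16, -1], [0, 0, 0, 7.16, -1], [0, 0, 0, 7.16, -1], [0, 0, 0, 7.16, -1], [0, 0, 0, 7.16, -1], [0, 0, 0, 7.16, -1]],
  ],
)

```text
time_s: 8.77
eef_pos: [0.602, -0.2346, 0.2016]
orientation: [[0.964, -0.265, -0.0], [-0.265, -0.964, -0.0], [-0.0, 0.0, -1.0]]
contact_force: [0.7, 0.4, 0.1]
width: 0.0007
```

```bash
cat > go.py <<'E'
import sys
from h import *
# go.py x y z yaw -> tool increments from the measured pose
s=arm.observe();R=np.array(s["orientation"]);p=np.array(s["eef_pos"])
x,y,z,yaw=map(float,sys.argv[1:5])
yn=np.degrees(np.arctan2(R[1,0],R[0,0]))
print("t",s["time_s"],"pos",p.round(4),"yaw",yn.round(2),"twist",round((yn-yaw+180)%360-180,2),"shift cm",(R.T@(np.array([x,y,z])-p)*100).round(2),"F",np.round(s["contact_force"],1),"q",np.round(s["q"],0))
E
python3 go.py .33 -.193 .2 -15
```

```text
t 8.7667 pos [ 0.602  -0.2346  0.2016] yaw -15.35 twist -0.35 shift cm [-27.34   3.19   0.16] F [0.7 0.4 0.1] q [-32.  21.  81.  -0.  78. -17.]
```

Call:
drive_tool(
  increments=[
    [[-3.42, 0.4, 0, 0, -1], [-3.42, 0.4, 0, 0, -1], [-3.42, 0.4, 0, 0, -1], [-3.42, 0.4, 0, 0, -1], [-3.42, 0.4, 0, 0, -1], [-3.42, 0.4, 0, 0, -1], [-3.42, 0.4, 0, 0, -1], [-3.42, 0.4, 0, 0, -1], [0, 0, 2, 0, -1], [0, 0, 2, 0, -1]],
  ],
)

```text
time_s: 9.6
eef_pos: [0.3294, -0.1957, 0.1636]
orientation: [[0.965, -0.261, 0.004], [-0.26, -0.965, -0.006], [0.006, 0.004, -1.0]]
contact_force: [0.1, -0.9, 0.9]
width: 0.0008
```

```bash
python3 go.py .33 -.193 .021 -15; python3 look.py a7
```

```text
t 9.6 pos [ 0.3294 -0.1957  0.1636] yaw -15.1 twist -0.1 shift cm [-0.09 -0.34 14.26] F [ 0.1 -0.9  0.9] q [-49. -18. 125.  -0.  73. -34.]
9.6 [ 0.3294 -0.1957  0.1636] [ 0.1 -0.9  0.9]
```

View pics/a7_z.png

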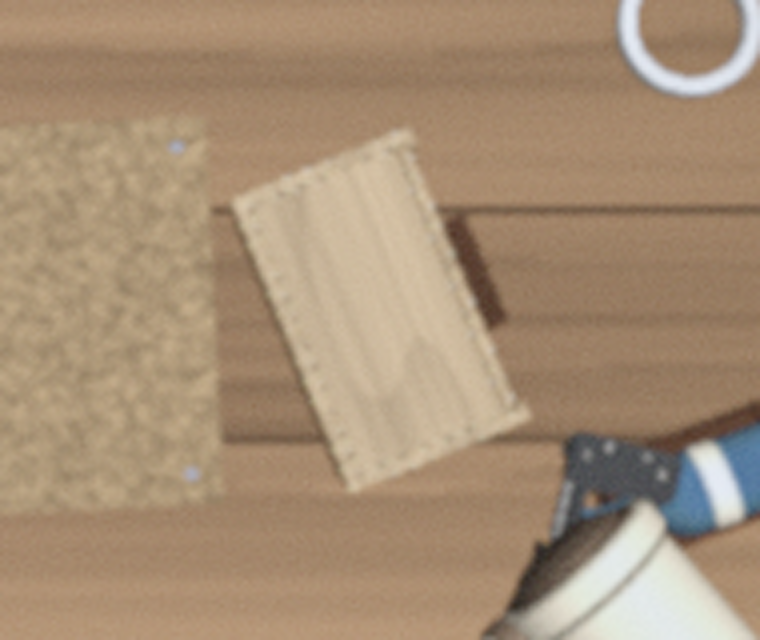

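View pics/a7.png

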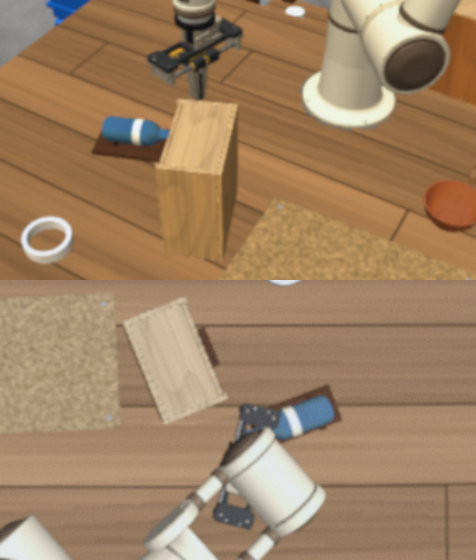

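Call:
drive_tool(
  increments=[
    [[0, 0, 3.5, 0, -1], [0, 0, 3.5, 0, -1], [0, 0, 3.5, 0, -1], [0, 0, 2.7, 0, -1], [0, 0, 0.9, 0, -1]],
  ],
)

```text
time_s: 10.12
eef_pos: [0.328, -0.192, 0.0179]
orientation: [[0.966, -0.258, -0.004], [-0.258, -0.966, 0.005], [-0.006, -0.003, -1.0]]
contact_force: [-0.5, 0.9, -1.0]
width: 0.0004
```

```bash
python3 go.py .33 -.12 .021 -15; python3 look.py a8
```

```text
t 10.1167 pos [ 0.328  -0.192   0.0179] yaw -14.93 twist 0.07 shift cm [-1.67 -7.01 -0.28] F [-0.5  0.9 -1. ] q [-49.  -2. 131.  -0.  52. -34.]
10.1167 [ 0.328  -0.192   0.0179] [-0.5  0.9 -1. ]
```

View pics/a8.png

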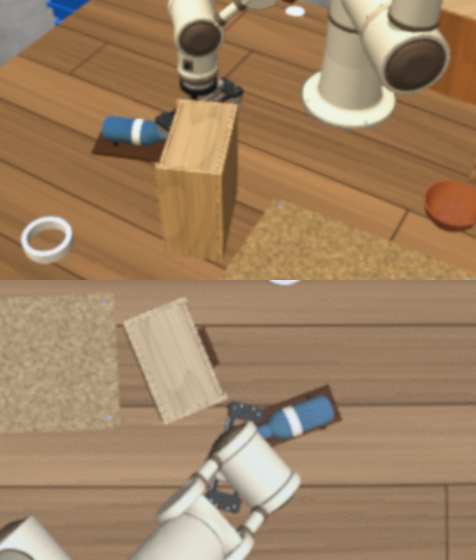

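Call:
drive_tool(
  increments=[
    [[-0.16, -0.58, -0.2, 0, -1], [-0.16, -0.58, 0, 0, -1], [-0.16, -0.58, 0, 0, -1], [-0.16, -0.58, 0, 0, -1], [-0.16, -0.58, 0, 0, -1], [-0.16, -0.58, 0, 0, -1], [-0.16, -0.58, 0, 0, -1]],
  ],
)

```text
time_s: 10.8
eef_pos: [0.3292, -0.1505, 0.0228]
orientation: [[0.966, -0.257, -0.0], [-0.257, -0.966, -0.001], [0.0, 0.001, -1.0]]
contact_force: [-2.2, -2.5, -0.5]
width: 0.0005
```

```bash
python3 go.py .33 -.12 .021 -15; python3 look.py a9
```

```text
t 10.8 pos [ 0.3292 -0.1505  0.0228] yaw -14.91 twist 0.09 shift cm [-0.71 -2.97  0.18] F [-2.2 -2.5 -0.5] q [-44.  -6. 134.  -0.  53. -29.]
10.8 [ 0.3292 -0.1505  0.0228] [-2.2 -2.5 -0.5]
```

View pics/a9.png

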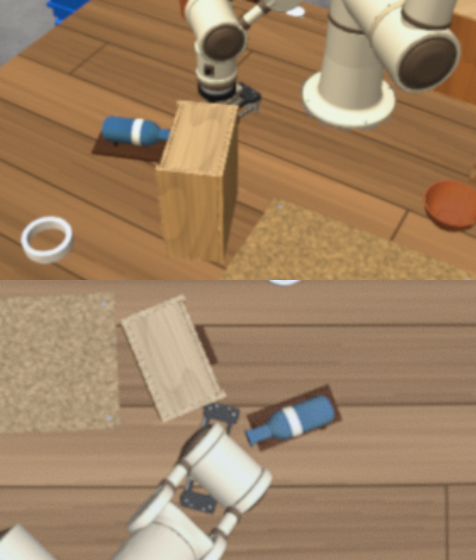

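Run:
```python
from h import *
d=cam("top")
q=lambda x,y:[x/1.4+200,(y-280)/1.4+170]
print("body end",onz(d,[q(238,405),q(236,422),q(205,403)],.13).round(3))
P=onz(d,[q(121,322),q(183,297),q(226,396),q(164,420)],.225)[:,:2];print(P.round(3).tolist(),P.mean(0))
```

```text
body end [[ 0.419 -0.199  0.13 ]
 [ 0.39  -0.195  0.13 ]
 [ 0.423 -0.141  0.13 ]]
[[0.557, 0.003], [0.597, -0.098], [0.436, -0.166], [0.398, -0.066]] [ 0.49700463 -0.08173332]
```

Call:
drive_tool(
  increments=[
    [[0.31, 1.16, 0.2, 0, -1], [0.31, 1.16, 0, 0, -1], [0.31, 1.16, 0, 0, -1], [0.31, 1.16, 0, 0, -1], [1.25, -0.33, 0, 0, -1], [1.25, -0.33, 0, 0, -1], [-0.16, -0.58, 0, 0, -1], [-0.16, -0.58, 0, 0, -1], [-0.16, -0.58, 0, 0, -1], [-0.16, -0.58, 0, 0, -1]],
  ],
)

```text
time_s: 11.78
eef_pos: [0.3542, -0.1743, 0.0203]
orientation: [[0.966, -0.258, -0.001], [-0.258, -0.966, 0.0], [-0.001, -0.0, -1.0]]
contact_force: [-1.8, -1.9, -0.6]
width: 0.0002
```

```bash
python3 go.py .33 -.12 .021 -15; python3 look.py b1
```

```text
t 11.7833 pos [ 0.3542 -0.1743  0.0203] yaw -14.93 twist 0.07 shift cm [-3.74 -4.63 -0.06] F [-1.8 -1.9 -0.6] q [-44.  -0. 128.  -0.  52. -29.]
11.7833 [ 0.3542 -0.1743  0.0203] [-1.8 -1.9 -0.6]
```

View pics/b1.png

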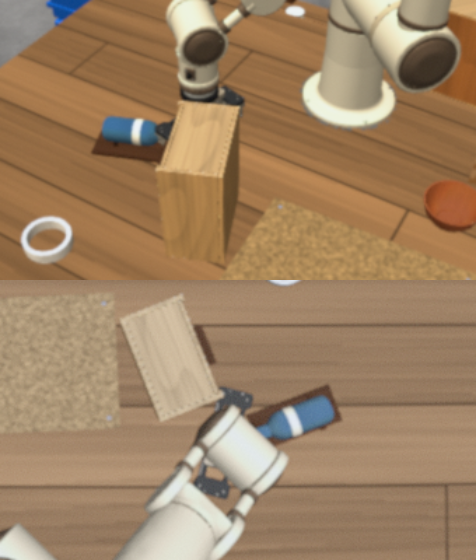

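Call:
drive_tool(
  increments=[
    [[-0.16, -0.58, 0, 0, -1], [-0.16, -0.58, 0, 0, -1], [-0.16, -0.58, 0, 0, -1], [-0.16, -0.58, 0, 0, -1], [-0.16, -0.58, 0, 0, -1]],
  ],
)

```text
time_s: 12.3
eef_pos: [0.3547, -0.1444, 0.0207]
orientation: [[0.966, -0.257, 0.0], [-0.257, -0.966, -0.0], [0.0, 0.0, -1.0]]
contact_force: [0.3, -1.7, -0.1]
width: 0.0005
```

```bash
python3 go.py .33 -.12 .021 -15; python3 look.py b2
```

```text
t 12.3 pos [ 0.3547 -0.1444  0.0207] yaw -14.91 twist 0.09 shift cm [-3.02 -1.72 -0.03] F [ 0.3 -1.7 -0.1] q [-40.  -2. 130.   0.  52. -25.]
12.3 [ 0.3547 -0.1444  0.0207] [ 0.3 -1.7 -0.1]
```

View pics/b2.png

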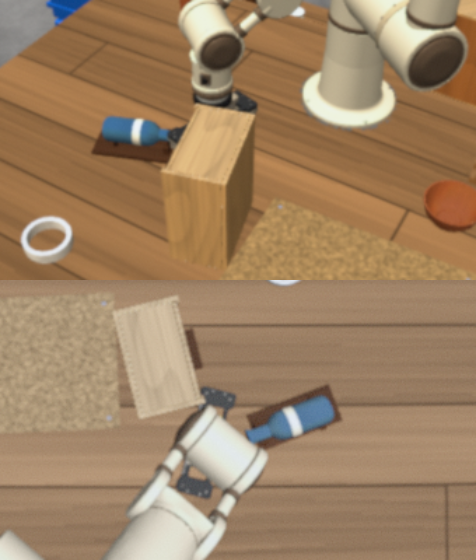

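Call:
drive_tool(
  increments=[
    [[-0.29, -0.52, 0, 0, -1], [-0.29, -0.52, 0, 0, -1], [-0.29, -0.52, 0, 0, -1], [-0.29, -0.52, 0, 0, -1], [-0.29, -0.52, 0, 0, -1]],
  ],
)

```text
time_s: 12.82
eef_pos: [0.3471, -0.1155, 0.0206]
orientation: [[0.966, -0.257, -0.0], [-0.257, -0.966, 0.0], [-0.0, 0.0, -1.0]]
contact_force: [-0.7, -2.4, 0.5]
width: 0.0005
```

```bash
python3 go.py .33 -.12 .021 -15; python3 look.py b3
```

```text
t 12.8167 pos [ 0.3471 -0.1155  0.0206] yaw -14.91 twist 0.09 shift cm [-1.53  0.88 -0.04] F [-0.7 -2.4  0.5] q [-38.  -5. 133.  -0.  52. -23.]
12.8167 [ 0.3471 -0.1155  0.0206] [-0.7 -2.4  0.5]
```

View pics/b3_z.png

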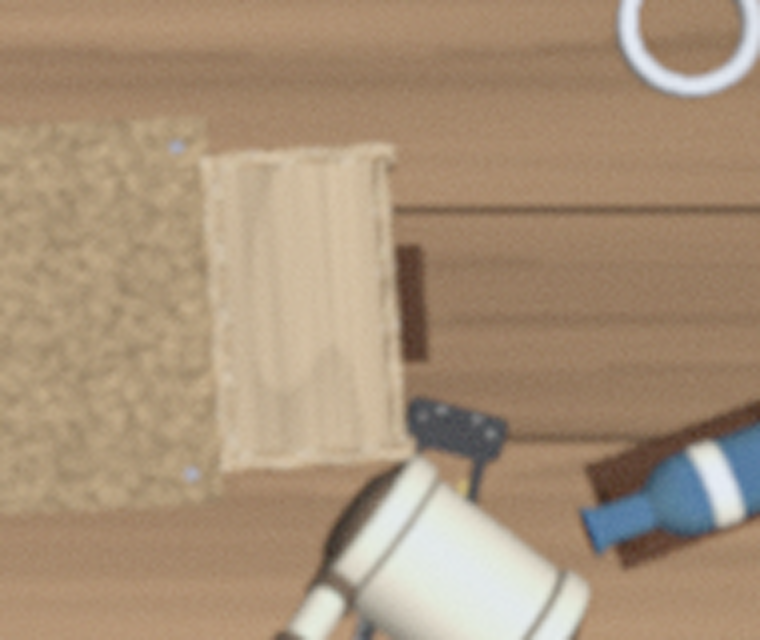

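```bash
cat > meas.py <<'E'
import sys
from h import *
pts=np.array(eval(sys.argv[1]),float)
d=cam("top");P=onz(d,pts/4+[230,150],.225)[:,:2]
c=P.mean(0)
v=(P[0]-P[1]+P[3]-P[2]);w=(P[0]-P[3]+P[1]-P[2])
y1=np.degrees(np.arctan2(v[1],v[0]));y2=np.degrees(np.arctan2(w[1],w[0]))+90
y=np.radians((y1+2*y2)/3);ux=np.array([np.cos(y),np.sin(y)])
heel=c+.055*ux;e=np.array([.506,.0152]);bx=np.array([np.cos(np.radians(92.5)),np.sin(np.radians(92.5))])
print(P.round(4).tolist(),"yaws",y1,y2,"c",c,"heel",heel,"heel x in board",(heel-e)@bx)
E
python3 meas.py "[[203,158],[394,147],[410,455],[225,470]]"
```

```text
[[0.5807, 0.0162], [0.5868, -0.0928], [0.4118, -0.1007], [0.4035, 0.0038]] yaws 93.84409291999808 93.31110164238787 c [ 0.49571036 -0.04336066] heel [0.49236345 0.01153741] heel x in board -0.003064283955971536
```

Call:
drive_tool(
  increments=[
    [[0.51, 1.93, 0, 0, -1], [0.51, 1.93, 0, 0, -1], [0, 0, -3.5, 0, -1], [0, 0, -3.5, 0, -1], [0, 0, -3.5, 0, -1], [0, 0, -3.5, 0, -1], [0, 0, -3.5, 0, 0], [0, 0, -3.5, -6, 1], [0, 0, -3.5, -6, 1], [0, 0, -3.5, -6, 1]],
  ],
)

```text
time_s: 13.8
eef_pos: [0.3471, -0.1557, 0.3023]
orientation: [[0.998, 0.059, 0.0], [0.059, -0.998, 0.0], [0.0, 0.0, -1.0]]
contact_force: [0.6, -1.3, 1.0]
width: 0.025
```

```bash
python3 go.py .501 -.138 .30 3.3; python3 look.py b4
```

```text
t 13.8 pos [ 0.3471 -0.1557  0.3023] yaw 3.4 twist 0.1 shift cm [15.47 -0.85  0.24] F [ 0.6 -1.3  1. ] q [-43. -24. 114.   0.  91. -46.]
13.8 [ 0.3471 -0.1557  0.3023] [ 0.6 -1.3  1. ]
```

View pics/b4_z.png

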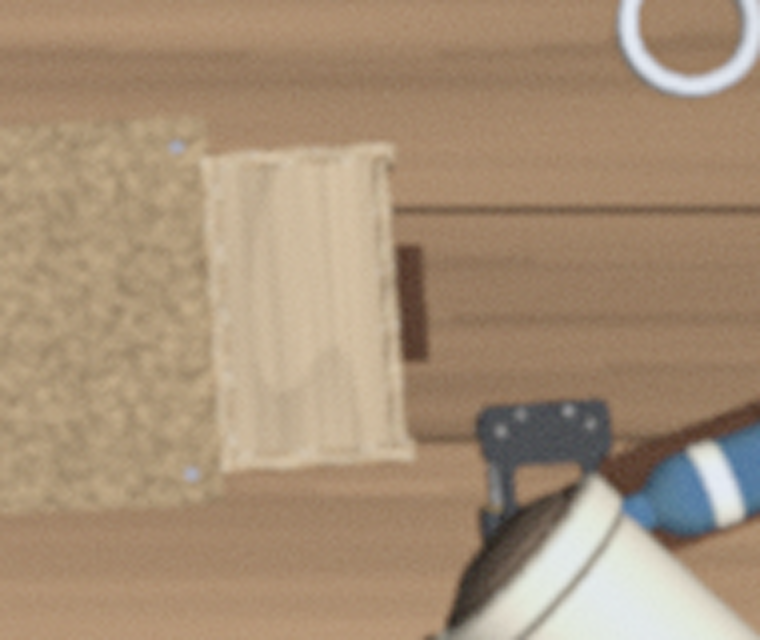

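Run:
```python
from h import *
d=cam("top")
print(onz(d,np.array([[420,246],[428,361],[424,303]])/4+[230,150],.177))
```

```text
[[ 0.53337248 -0.11070577  0.177     ]
 [ 0.46545931 -0.11495121  0.177     ]
 [ 0.49965328 -0.11282648  0.177     ]]
```

Call:
drive_tool(
  increments=[
    [[3.1, -0.17, 0, 0, 1], [3.1, -0.17, 0, 0, 1], [3.1, -0.17, 0, 0, 1], [3.1, -0.17, 0, 0, 1], [3.1, -0.17, 0, 0, 1], [0, 0, 0.3, 0, 1]],
  ],
)

```text
time_s: 14.45
eef_pos: [0.5043, -0.1381, 0.2943]
orientation: [[0.998, 0.055, -0.003], [0.055, -0.998, 0.003], [-0.002, -0.003, -1.0]]
contact_force: [0.8, 0.6, -0.8]
width: 0.0772
```

Call:
drive_tool(
  increments=[
    [[-0.2, 0, 3.2, 0, 1], [-0.2, 0, 3.2, 0, 1], [0, 0, 3, 0, 1], [0, 0, 2.5, 0, 1], [0, 0, 0.5, 0, 1]],
  ],
)

```text
time_s: 14.87
eef_pos: [0.4933, -0.1373, 0.167]
orientation: [[0.999, 0.053, -0.01], [0.053, -0.999, 0.006], [-0.01, -0.006, -1.0]]
contact_force: [-0.4, -0.0, -0.3]
width: 0.0918
```

```bash
python3 go.py .4995 -.1135 .17 3.3; python3 look.py b5
```

```text
t 14.8667 pos [ 0.4933 -0.1373  0.167 ] yaw 3.04 twist -0.26 shift cm [ 0.74 -2.35 -0.29] F [-0.4 -0.  -0.3] q [-29.   4. 105.  -0.  72. -32.]
14.8667 [ 0.4933 -0.1373  0.167 ] [-0.4 -0.  -0.3]
```

View pics/b5.png

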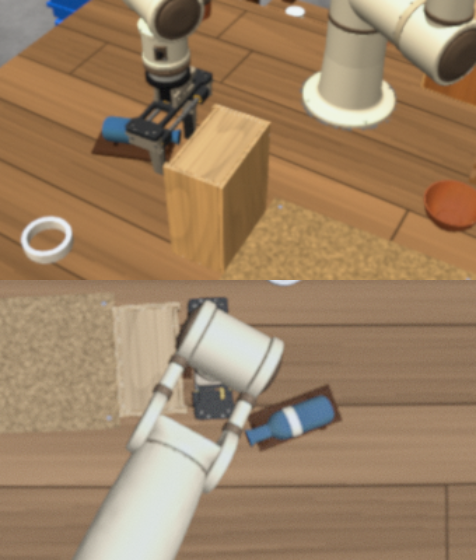

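Call:
drive_tool(
  increments=[
    [[0, -0.8, 0, 0, 1], [0, -0.8, 0, 0, 1], [0, 0, 0, 0, 1], [0, 0, 0, 0, 1]],
  ],
)

```text
time_s: 15.3
eef_pos: [0.4975, -0.1231, 0.1751]
orientation: [[0.998, 0.055, 0.002], [0.055, -0.998, -0.001], [0.002, 0.001, -1.0]]
contact_force: [0.5, 0.0, -0.7]
width: 0.0919
```

```bash
python3 go.py .4995 -.1135 .17 3.3
```

```text
t 15.3 pos [ 0.4975 -0.1231  0.1751] yaw 3.15 twist -0.15 shift cm [ 0.25 -0.95  0.51] F [ 0.5  0.  -0.7] q [-27.   3. 105.  -0.  72. -31.]
```

Call:
drive_tool(
  increments=[
    [[0.2, -0.5, 0.5, 0, 1], [0, -0.45, 0, 0, 1], [0, 0, 0, 0, 1], [0, 0, 0, 0, -1], [0, 0, 0, 0, -1], [0, 0, 0, 0, -1], [0, 0, 0, 0, -1], [0, 0, 0, 0, -1]],
  ],
  newtons=15,
)

```text
time_s: 15.97
eef_pos: [0.4986, -0.1141, 0.1688]
orientation: [[0.999, 0.053, 0.001], [0.053, -0.999, -0.0], [0.001, 0.0, -1.0]]
contact_force: [1.7, -0.9, -0.1]
width: 0.0702
```

```bash
python3 go.py .4995 -.1135 .17 3.3; python3 look.py b6
```

```text
t 15.9667 pos [ 0.4986 -0.1141  0.1688] yaw 3.07 twist -0.23 shift cm [ 0.1  -0.06 -0.12] F [ 1.7 -0.9 -0.1] q [-26.   3. 106.  -0.  72. -30.]
15.9667 [ 0.4986 -0.1141  0.1688] [ 1.7 -0.9 -0.1]
```

View pics/b6.png

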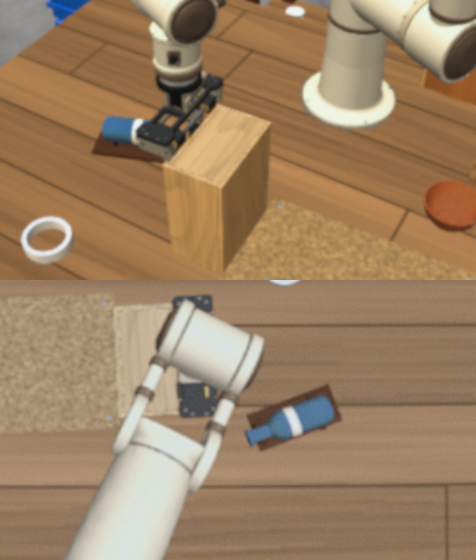

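Run:
```python
import numpy as np
a,b=.1257,.1688;s=.0115
def p(t):
    t=np.radians(t)
    if t<np.radians(17.): H=np.array([.0116,0])
    else: H=np.array([.0152,.010])-s*np.array([np.sin(t),np.cos(t)])
    return H+a*np.array([-np.cos(t),np.sin(t)])+b*np.array([np.sin(t),np.cos(t)])
T=np.arange(0,91,4.5);P=np.array([p(t) for t in T])
for t,q,dd in zip(T[1:],P[1:],np.diff(P,axis=0)): print(t,q.round(4),"ty %.2f tz %.2f"%(-dd[0]*100,-dd[1]*100))
```

```text
4.5 [-0.1005  0.1781] ty -1.36 tz -0.93
9.0 [-0.0861  0.1864] ty -1.43 tz -0.82
13.5 [-0.0712  0.1935] ty -1.49 tz -0.71
18.0 [-0.0557  0.1984] ty -1.55 tz -0.50
22.5 [-0.0407  0.2034] ty -1.50 tz -0.50
27.0 [-0.0254  0.2072] ty -1.53 tz -0.38
31.5 [-0.0098  0.2098] ty -1.56 tz -0.26
36.0 [0.006  0.2111] ty -1.58 tz -0.13
40.5 [0.0218 0.2112] ty -1.58 tz -0.01
45.0 [0.0375 0.2101] ty -1.58 tz 0.11
49.5 [0.0532 0.2077] ty -1.56 tz 0.24
54.0 [0.0686 0.2042] ty -1.54 tz 0.36
58.5 [0.0836 0.1994] ty -1.51 tz 0.48
63.0 [0.0983 0.1934] ty -1.46 tz 0.60
67.5 [0.1124 0.1863] ty -1.41 tz 0.71
72.0 [0.126  0.1782] ty -1.35 tz 0.82
76.5 [0.1388 0.1689] ty -1.29 tz 0.92
81.0 [0.1509 0.1588] ty -1.21 tz 1.02
85.5 [0.1622 0.1477] ty -1.13 tz 1.11
90.0 [0.1725 0.1357] ty -1.03 tz 1.20
```

Call:
drive_tool(
  increments=[
    [[0, -1.36, -0.93, 0, -1], [0, -1.43, -0.82, 0, -1], [0, -1.49, -0.71, 0, -1], [0, -1.55, -0.5, 0, -1], [0, -1.5, -0.5, 0, -1]],
  ],
  newtons=20,
)

```text
time_s: 16.48
eef_pos: [0.4939, -0.0396, 0.2035]
orientation: [[0.999, 0.054, -0.001], [0.054, -0.999, -0.0], [-0.001, -0.0, -1.0]]
contact_force: [1.4, 0.3, -3.1]
width: 0.0697
```

```bash
python3 go.py .4965 -.0407 .2034 3.07; python3 look.py b7
```

```text
t 16.4833 pos [ 0.4939 -0.0396  0.2035] yaw 3.09 twist 0.02 shift cm [0.25 0.12 0.01] F [ 1.4  0.3 -3.1] q [-19.  -2. 106.  -0.  76. -22.]
16.4833 [ 0.4939 -0.0396  0.2035] [ 1.4  0.3 -3.1]
```

View pics/b7.png

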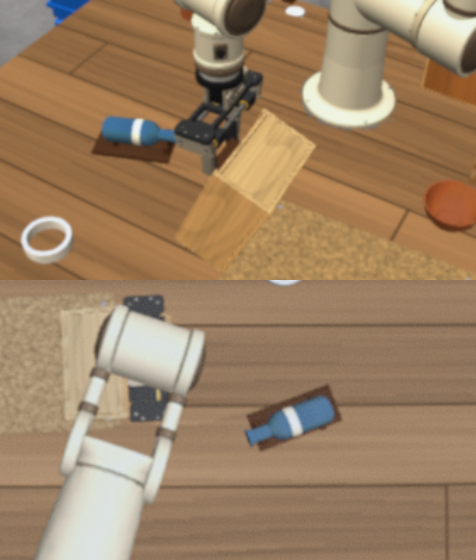

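```bash
cat > sidex.py <<'E'
import sys
from h import *
pts=np.array(eval(sys.argv[1]),float)/1.4+[120,60]; X=float(sys.argv[2])
d=cam("side");c,r=ray(d,pts);print((c+r*((X-c[0])/r[:,0])[:,None]).round(4).tolist())
E
python3 sidex.py "[[175,237],[215,180],[268,212],[228,262]]" .583
```

```text
[[0.583, -0.086, 0.0416], [0.583, 0.0046, 0.2363], [0.583, 0.1002, 0.2158], [0.583, 0.0268, 0.0422]]
```

Call:
drive_tool(
  increments=[
    [[0, -1.53, -0.38, 0, -1], [0, -1.56, -0.26, 0, -1], [0, -1.58, -0.13, 0, -1], [0, -1.58, -0.01, 0, -1], [0, -1.58, 0.11, 0, -1], [0, -1.56, 0.24, 0, -1], [0, -1.54, 0.36, 0, -1], [0, -1.51, 0.48, 0, -1]],
  ],
)

```text
time_s: 17.3
eef_pos: [0.4871, 0.0834, 0.1982]
orientation: [[0.999, 0.053, -0.002], [0.053, -0.999, -0.001], [-0.002, 0.001, -1.0]]
contact_force: [0.4, -1.0, -4.9]
width: 0.0698
```

```bash
python3 go.py .4905 .0836 .1994 3.07; python3 look.py b8
```

```text
t 17.3 pos [0.4871 0.0834 0.1982] yaw 3.05 twist -0.02 shift cm [ 0.34 -0.   -0.12] F [ 0.4 -1.  -4.9] q [ -4.  -1. 106.  -0.  75.  -7.]
17.3 [0.4871 0.0834 0.1982] [ 0.4 -1.  -4.9]
```

View pics/b8.png

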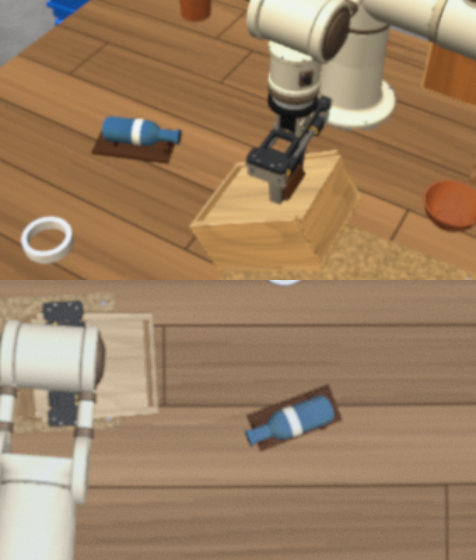

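Call:
drive_tool(
  increments=[
    [[0, -1.46, 0.6, 0, -1], [0, -1.41, 0.71, 0, -1], [0, -1.35, 0.82, 0, -1], [0, -1.29, 0.92, 0, -1], [0, -1.21, 1.02, 0, -1], [0, -1.13, 1.11, 0, -1], [0, -0.7, 0.8, 0, -1], [0, -0.3, 0.4, 0, -1]],
  ],
)

```text
time_s: 18.07
eef_pos: [0.482, 0.1725, 0.1336]
orientation: [[0.999, 0.055, -0.002], [0.055, -0.999, -0.0], [-0.002, 0.0, -1.0]]
contact_force: [0.4, -0.6, -3.0]
width: 0.0697
```

Call:
drive_tool(
  increments=[
    [[0, 0, 0, 0, -1], [0, 0, 0, 0, -1]],
  ],
)

```text
time_s: 18.23
eef_pos: [0.4825, 0.1718, 0.1351]
orientation: [[0.999, 0.054, -0.001], [0.054, -0.999, -0.0], [-0.001, 0.0, -1.0]]
contact_force: [-0.3, -1.1, -3.3]
width: 0.0695
```

```bash
python3 go.py .4905 .1725 .1357 3.07; python3 look.py b9
python3 - <<'E'
import cv2
from h import *
cv2.imwrite("pics/b9t.png",cv2.resize(cam("top")["image"][150:310,110:330],None,fx=3.6,fy=3.6,interpolation=cv2.INTER_CUBIC))
E
```

```text
t 18.2333 pos [0.4825 0.1718 0.1351] yaw 3.08 twist 0.01 shift cm [ 0.8  -0.03 -0.06] F [-0.3 -1.1 -3.3] q [  6.   5. 107.  -0.  68.   3.]
18.2333 [0.4825 0.1718 0.1351] [-0.3 -1.1 -3.3]
```

View pics/b9.png

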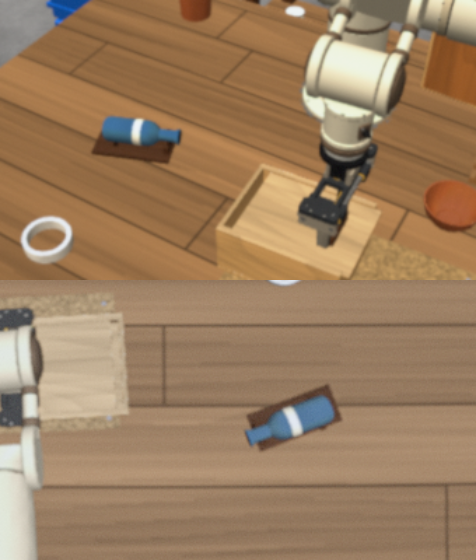

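View pics/b9t.png

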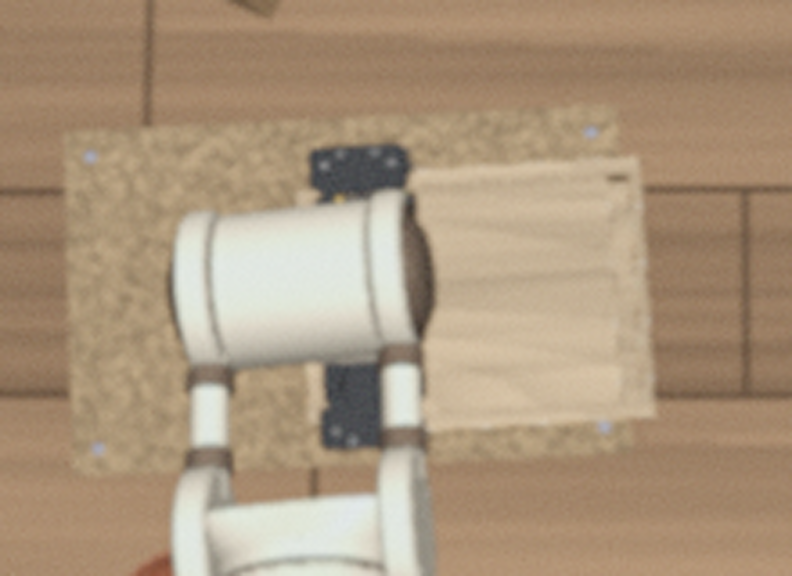

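Call:
drive_tool(
  increments=[
    [[0, 0, 0.2, 0, -1], [0, 0, 0.2, 0, -1], [0, 0, 0, 0, -1], [0, 0, 0, 0, -1]],
  ],
)

```text
time_s: 18.72
eef_pos: [0.4835, 0.1722, 0.1332]
orientation: [[0.999, 0.054, 0.001], [0.054, -0.999, 0.001], [0.001, -0.001, -1.0]]
contact_force: [-4.4, 0.2, 8.4]
width: 0.0698
```

Run:
```python
from h import *
d=cam("top")
p=np.array([[638,158],[655,415]])/3.6+[110,150]   # foot end rim corners (upper)
P=onz(d,p,.12);print(P, np.linalg.norm(P[0]-P[1]))
w=P[0]-P[1];print("yaw",np.degrees(np.arctan2(w[1],w[0]))+90)
m=P.mean(0)[:2];e=np.array([.506,.0152]);bx=np.array([-.0436,.999]);print("foot x in board",(m-e)@bx, "lat", (m-e)@[.999,.0436])
```

```text
[[ 0.58125102  0.00321721  0.12      ]
 [ 0.4048605  -0.00822718  0.12      ]] 0.1767613916324777
yaw 93.71220444732873
foot x in board -0.017122911926720722 lat -0.013703231351741917
```

Call:
drive_tool(
  increments=[
    [[0, 0, -0.25, 0, -1], [0, -0.6, 0, 0, -1], [0, -1.2, 0, 0, -1], [0, -1.5, 0, 0, -1], [0, -1.5, 0, 0, -1], [0, -1.5, 0, 0, -1], [0, -1.5, 0, 0, -1], [0, -1.5, 0, 0, -1], [0, -1.5, 0, 0, -1], [0, -1.5, 0, 0, -1]],
  ],
)

```text
time_s: 19.6
eef_pos: [0.4759, 0.2963, 0.1334]
orientation: [[0.999, 0.054, 0.0], [0.054, -0.999, -0.0], [0.0, 0.0, -1.0]]
contact_force: [0.2, -1.6, -2.9]
width: 0.0695
```

Call:
drive_tool(
  increments=[
    [[0, -1.5, 0, 0, -1], [0, -1.5, 0, 0, -1], [0, -1.2, 0, 0, -1], [0, -0.6, 0, 0, -1], [0, 0, 0, 0, -1]],
  ],
)

```text
time_s: 20.02
eef_pos: [0.4732, 0.3446, 0.1337]
orientation: [[0.998, 0.055, 0.0], [0.055, -0.998, 0.001], [0.0, -0.001, -1.0]]
contact_force: [-1.0, 1.4, -1.8]
width: 0.0695
```

```bash
python3 look.py c1
python3 - <<'E'
import cv2
from h import *
cv2.imwrite("pics/c1t.png",cv2.resize(cam("top")["image"][150:310,110:330],None,fx=3.6,fy=3.6,interpolation=cv2.INTER_CUBIC))
E
```

```text
20.0167 [0.4732 0.3446 0.1337] [-1.   1.4 -1.8]
```

View pics/c1t.png

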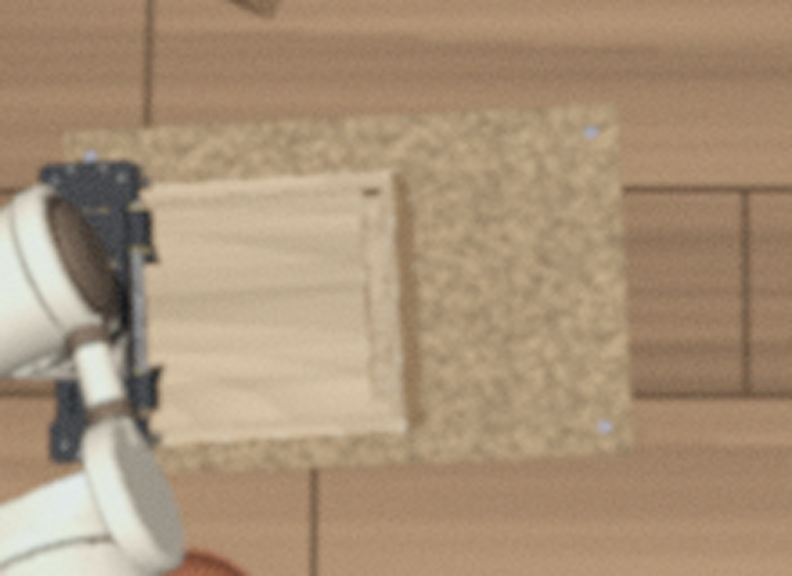

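Call:
drive_tool(
  increments=[
    [[0, 0.6, 0, 0, -1], [0, 1.2, 0, 0, -1], [0, 1.6, 0, 0, -1], [0, 1.6, 0, 0, -1], [0, 1.6, 0, 0, -1], [0, 1.6, 0, 0, -1], [0, 1.6, 0, 0, -1], [0, 1.6, 0, 0, -1], [0, 1.6, 0, 0, -1], [0, 1.6, 0, 0, -1], [0, 1.2, 0, 0, -1], [0, 0.6, 0, 0, -1]],
  ],
)

```text
time_s: 21.17
eef_pos: [0.4824, 0.1767, 0.1338]
orientation: [[0.999, 0.052, -0.0], [0.052, -0.999, -0.001], [-0.0, 0.001, -1.0]]
contact_force: [0.2, 1.9, -2.2]
width: 0.0697
```

Call:
drive_tool(
  increments=[
    [[0, 0, 0.2, 0, -1], [0, 0, 0, 0, 1], [0, 0, 0, 0, 1], [0, 0, 0, 0, 1], [0, 0, -3, 0, 1], [0, 0, -3, 0, 1]],
  ],
)

```text
time_s: 21.67
eef_pos: [0.4808, 0.179, 0.1907]
orientation: [[0.999, 0.054, -0.005], [0.054, -0.999, -0.001], [-0.005, 0.0, -1.0]]
contact_force: [0.7, -0.1, 1.0]
width: 0.0919
```

```bash
python3 go.py .48 .1 .2 3.07
python3 - <<'E'
import cv2
from h import *
cv2.imwrite("pics/c2t.png",cv2.resize(cam("top")["image"][150:310,110:330],None,fx=3.6,fy=3.6,interpolation=cv2.INTER_CUBIC))
cv2.imwrite("pics/c2s.png",cv2.resize(cam("side")["image"][150:400,210:460],None,fx=2.4,fy=2.4,interpolation=cv2.INTER_CUBIC))
E
```

```text
t 21.6667 pos [0.4808 0.179  0.1907] yaw 3.12 twist 0.05 shift cm [-0.51  7.89 -0.93] F [ 0.7 -0.1  1. ] q [  7.   2. 104.  -0.  74.   4.]
```

View pics/c2t.png

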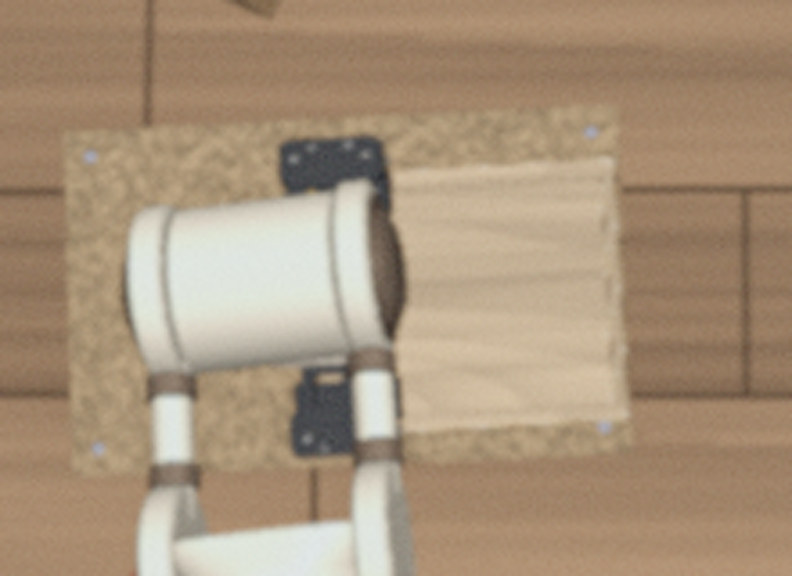

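View pics/c2s.png

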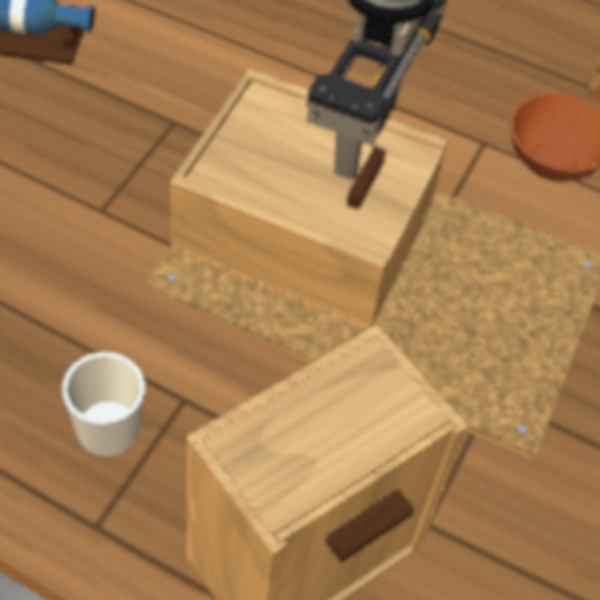

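```bash
cat > foot.py <<'E'
import sys
from h import *
d=cam("top")
p=np.array(eval(sys.argv[1]),float)/3.6+[110,150]
P=onz(d,p,.12)[:,:2];w=P[0]-P[1];yaw=np.degrees(np.arctan2(w[1],w[0]))+90
m=P.mean(0);e=np.array([.506,.0152]);bx=np.array([-.0436,.999]);u=np.array([np.cos(np.radians(yaw)),np.sin(np.radians(yaw))])
print("w",np.linalg.norm(w),"yaw",yaw,"foot",m,"foot x in board",(m-e)@bx,"pull",m+.17*u,"seat",m+.08*u,"neck",m+.156*u)
E
python3 foot.py "[[613,157],[628,415]]"
```

```text
w 0.17741508137337092 yaw 93.30615547353226 foot [0.49343003 0.01533895] foot x in board 0.0006868650180640941 pull [0.48362591 0.18505601] seat [0.48881632 0.0952058 ] neck [0.48443331 0.17107931]
```

Call:
drive_tool(
  increments=[
    [[0.2, 1.4, 0, 0, -1], [0.2, 1.4, 0, 0, -1], [0, 0, 0, 0, -1], [0, 0, 0, 0, -1], [0, 0, 0, 0, -1], [0, 0, 0, 0, -1], [0, 0, 2, 0, -1], [0, 0, 2, 0, -1], [0, 0, 1, 0, -1], [0, 0, 0, 0, -1], [0, 0, 0, 0, -1]],
  ],
)

```text
time_s: 22.73
eef_pos: [0.4876, 0.1515, 0.1416]
orientation: [[0.999, 0.054, -0.001], [0.054, -0.999, -0.0], [-0.001, -0.0, -1.0]]
contact_force: [0.2, -0.2, 0.9]
width: 0.0207
```

```bash
python3 go.py .485 .155 .136 3.12
```

```text
t 22.7333 pos [0.4876 0.1515 0.1416] yaw 3.11 twist -0.01 shift cm [-0.24 -0.36  0.56] F [ 0.2 -0.2  0.9] q [  4.   5. 107.   0.  68.   1.]
```

Call:
drive_tool(
  increments=[
    [[0, 0, 0.45, 0, -1], [0, -1, 0, 0, -1], [0, -1, 0, 0, -1], [0, -1, 0, 0, -1], [0, -1, 0, 0, -1]],
  ],
)

```text
time_s: 23.15
eef_pos: [0.4861, 0.1922, 0.1379]
orientation: [[0.999, 0.054, 0.001], [0.054, -0.999, -0.0], [0.001, 0.001, -1.0]]
contact_force: [-0.4, -1.8, 1.9]
width: 0.0005
```

```bash
cat > l2.py <<'E'
import sys
from h import *
n=sys.argv[1]
s=arm.observe();print(s["time_s"],np.round(s["eef_pos"],4),np.round(s["contact_force"],1))
cv2.imwrite(f"pics/{n}t.png",cv2.resize(cam("top")["image"][150:310,110:330],None,fx=3.6,fy=3.6,interpolation=cv2.INTER_CUBIC))
cv2.imwrite(f"pics/{n}s.png",cv2.resize(cam("side")["image"][150:400,210:460],None,fx=2.4,fy=2.4,interpolation=cv2.INTER_CUBIC))
E
python3 l2.py c3
```

```text
23.15 [0.4861 0.1922 0.1379] [-0.4 -1.8  1.9]
```

View pics/c3s.png

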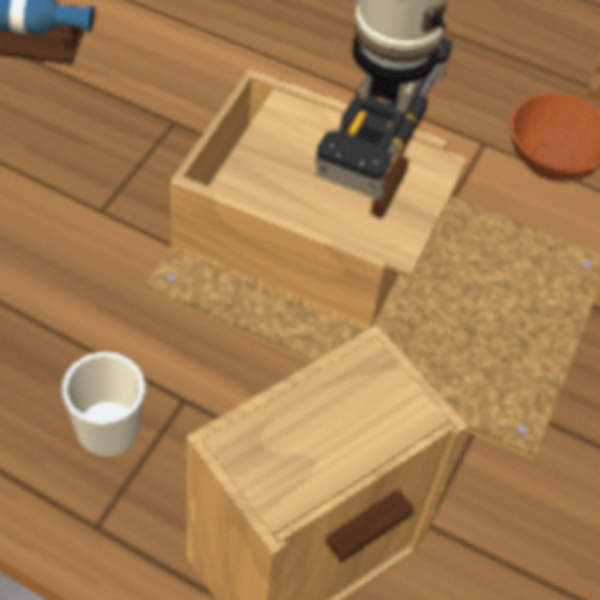

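View pics/c3t.png

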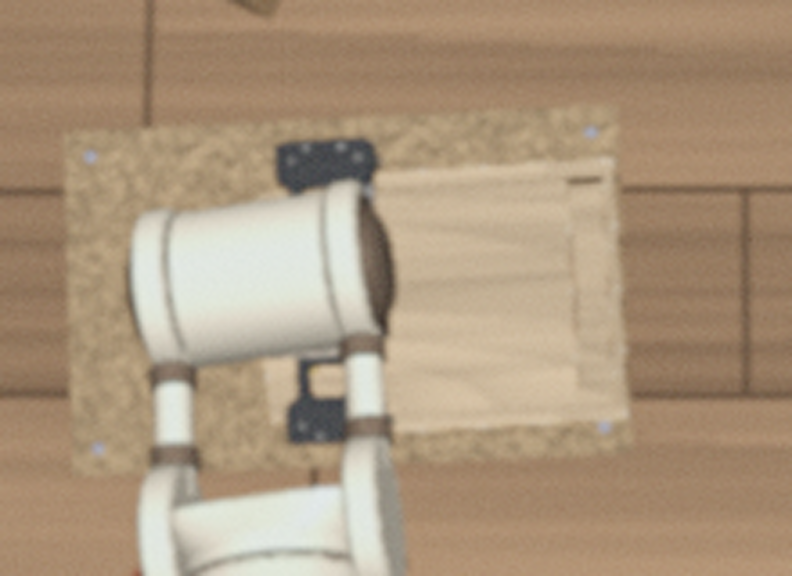

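Call:
drive_tool(
  increments=[
    [[0, -1.2, 0, 0, -1], [0, -1.2, 0, 0, -1], [0, -1.2, 0, 0, -1], [0, -1.2, 0, 0, -1], [0, -1.2, 0, 0, -1], [0, -1.2, 0, 0, -1], [0, -1.2, 0, 0, -1], [0, -1.2, 0, 0, -1], [0, -1.2, 0, 0, -1], [0, -1.2, 0, 0, -1], [0, -1.2, 0, 0, -1], [0, -1.2, 0, 0, -1]],
  ],
)

```text
time_s: 24.25
eef_pos: [0.4778, 0.3361, 0.1372]
orientation: [[0.999, 0.054, -0.0], [0.054, -0.999, -0.0], [-0.0, 0.0, -1.0]]
contact_force: [-0.9, -2.8, 1.5]
width: 0.0006
```

Call:
drive_tool(
  increments=[
    [[0, -0.8, 0, 0, -1], [0, -0.6, 0, 0, -1], [0, -0.4, 0, 0, -1], [0, -0.4, 0, 0, -1]],
  ],
)

```text
time_s: 24.58
eef_pos: [0.4766, 0.3572, 0.1371]
orientation: [[0.999, 0.054, -0.001], [0.054, -0.999, -0.0], [-0.001, 0.0, -1.0]]
contact_force: [-0.9, -2.9, 1.1]
width: 0.0002
```

```bash
python3 l2.py c4
```

```text
24.5833 [0.4766 0.3572 0.1371] [-0.9 -2.9  1.1]
```

View pics/c4s.png

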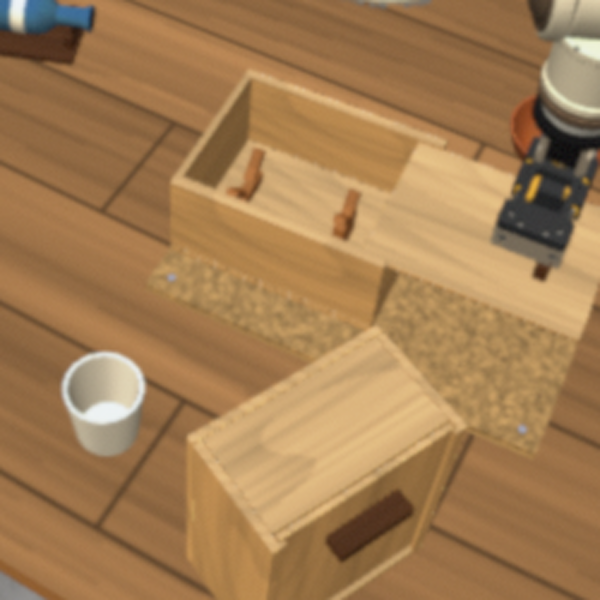

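View pics/c4t.png

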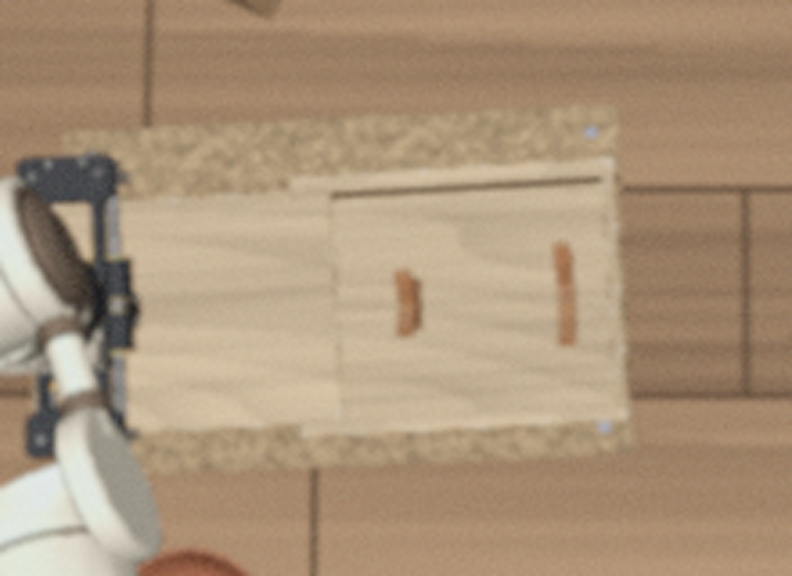

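Call:
drive_tool(
  increments=[
    [[0, -0.3, 0, 0, -1], [0, -0.3, 0, 0, -1], [0, -0.2, 0, 0, -1]],
  ],
)

```text
time_s: 24.93
eef_pos: [0.4764, 0.3646, 0.1371]
orientation: [[0.999, 0.053, -0.0], [0.053, -0.999, -0.001], [-0.0, 0.001, -1.0]]
contact_force: [1.0, -3.6, 0.1]
width: 0.0002
```

```bash
python3 l2.py c5;python3 - <<'E'
from h import *
d=cam("top")
p=np.array([[333,200],[340,415]])/3.6+[110,150]
print(onz(d,p,.115))
# rest centres (near V mid, at z ~ .04)
print(onz(d,np.array([[408,303],[565,295]])/3.6+[110,150],.05))
E
python3 foot.py "[[613,157],[628,415]]"
```

```text
24.9333 [0.4764 0.3646 0.1371] [ 1.  -3.6  0.1]
[[0.55311435 0.21509568 0.115     ]
 [0.40447557 0.20888976 0.115     ]]
[[0.48322597 0.17125385 0.05      ]
 [0.48892697 0.05729644 0.05      ]]
w 0.17741508137337092 yaw 93.30615547353226 foot [0.49343003 0.01533895] foot x in board 0.0006868650180640941 pull [0.48362591 0.18505601] seat [0.48881632 0.0952058 ] neck [0.48443331 0.17107931]
```

View pics/c5t.png

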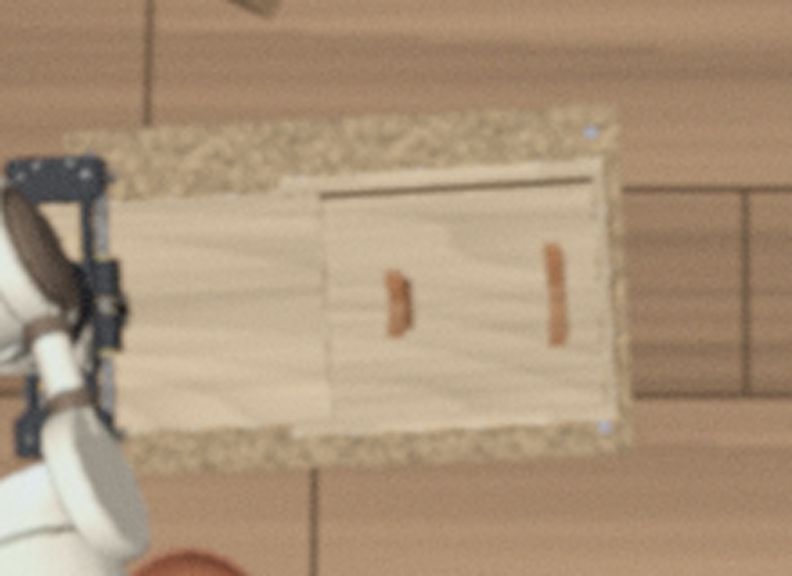

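Call:
drive_tool(
  increments=[
    [[0, 0.8, 0, 0, -1], [0, 0.5, -3, 0, -1], [0, 2, -3, 0, -1], [0, 3.6, -3, 0, 1], [-0.67, 3.7, -3, 0, 1], [-0.67, 3.7, 0, 0, 1], [-0.67, 3.7, 0, 0, 1], [-0.67, 3.7, 0, 0, 1], [-0.67, 3.7, 0, 0, 1], [-0.67, 3.7, 0, 0, 1], [-0.67, 3.7, 0, 0, 1], [-0.67, 3.7, 0, 0, 1]],
  ],
)

```text
time_s: 26.13
eef_pos: [0.4425, 0.0049, 0.2503]
orientation: [[0.999, 0.054, 0.002], [0.054, -0.999, 0.0], [0.002, -0.0, -1.0]]
contact_force: [0.8, -0.9, 0.8]
width: 0.0582
```

Call:
drive_tool(
  increments=[
    [[-0.67, 3.7, 0, 0, 1], [-0.67, 3.7, 0, 0, 1], [-0.67, 3.7, 0, 0, 1], [-0.67, 3.7, 0, 0, 1], [-0.67, 3.7, 0, 0, 1], [-0.67, 3.7, 0, -5.75, 1], [0, 0, 0, -5.75, 1], [0, 0, 0, -5.75, 1], [0, 0, 0, 0, 1]],
  ],
)

```text
time_s: 26.88
eef_pos: [0.4145, -0.2181, 0.2501]
orientation: [[0.937, 0.348, 0.001], [0.348, -0.937, 0.0], [0.001, 0.0, -1.0]]
contact_force: [-0.2, -0.4, 0.4]
width: 0.0916
```

```bash
python3 go.py .391 -.3235 .15 20.4; python3 l2.py c6
python3 - <<'E'
from h import *
cv2.imwrite("pics/c6v.png",cv2.resize(cam("top")["image"][170:330,330:490],None,fx=3.6,fy=3.6,interpolation=cv2.INTER_CUBIC))
E
```

```text
t 26.8833 pos [ 0.4145 -0.2181  0.2501] yaw 20.38 twist -0.02 shift cm [-5.89  9.06 10.  ] F [-0.2 -0.4  0.4] q [-43.  -8. 107.   0.  81. -63.]
26.8833 [ 0.4145 -0.2181  0.2501] [-0.2 -0.4  0.4]
```

View pics/c6t.png

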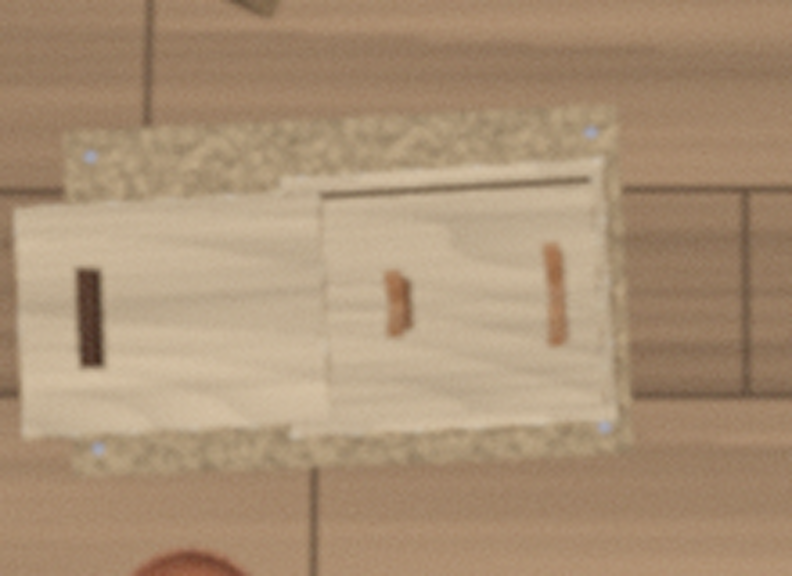

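View pics/c6v.png

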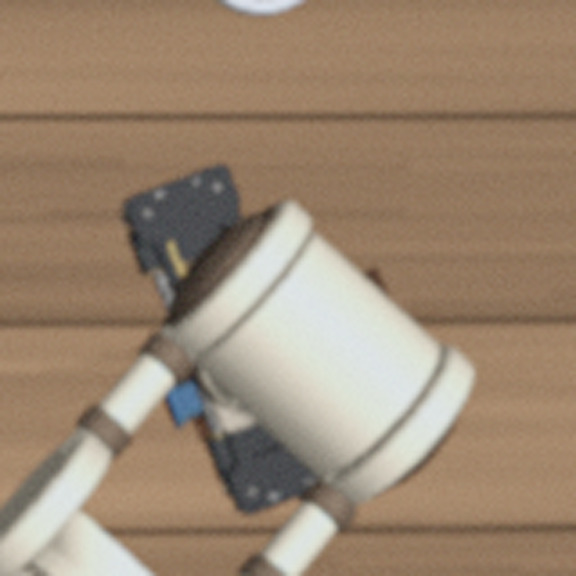

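```bash
python3 foot.py "[[603,157],[618,416]]"
python3 - <<'E'
from h import *
d=cam("top");s=cam("side")
f=lambda p,z:onz(d,np.array(p,float)/3.6+[110,150],z).round(4)
a=f([[283,180],[603,157],[292,438],[618,416]],.12);print("rims",a.tolist(),[np.degrees(np.arctan2(*(a[i]-a[i+1])[:2][::-1])) for i in(0,2)])
print("pull",f([[90,318]],.136),"rests",f([[399,303],[556,295]],.05))
g=np.radians(110.4);u=np.array([np.cos(g),np.sin(g),0]);n=np.array([-u[1],u[0],0])
m=np.array([.391,-.3235,.046]);r=.027
pts=[m,m-.06*u+[0,0,r],m+.103*u,m+r*n,m-r*n,m+[0,0,r]]
for nm,dd in(("top0",d),("side0",s)):
    P=proj(dd,pts); im=cv2.imread(f"pics/{nm}.png")
    x0,y0=(P.mean(0)-[45,40]).astype(int)
    z=cv2.resize(im[y0:y0+80,x0:x0+90],None,fx=6,fy=6,interpolation=cv2.INTER_CUBIC)
    for k,p in enumerate(P):
        q=tuple(((p-[x0,y0]+.5)*6).astype(int).tolist());cv2.circle(z,q,4,(0,255,255) if k else (0,0,255),1)
    cv2.imwrite(f"pics/v_{nm}.png",z)
v=np.hstack([cv2.imread("pics/v_top0.png"),cv2.imread("pics/v_side0.png")]);cv2.imwrite("pics/v.png",cv2.resize(v,None,fx=.74,fy=.74))
E
```

```text
w 0.17811549904303128 yaw 93.31304924422528 foot [0.4930999  0.02220579] foot x in board 0.0075612312429095335 pull [0.48327536 0.19192167] seat [0.48847659 0.10207209] neck [0.48408444 0.17794507]
rims [[0.5667, 0.2493, 0.12], [0.582, 0.0274, 0.12], [0.3888, 0.2411, 0.12], [0.4042, 0.0171, 0.12]] [np.float64(93.94430007936299), np.float64(93.93289627223054)]
pull [[0.4708 0.3787 0.136 ]] rests [[0.4832 0.1778 0.05  ]
 [0.4889 0.0638 0.05  ]]
```

View pics/v.png

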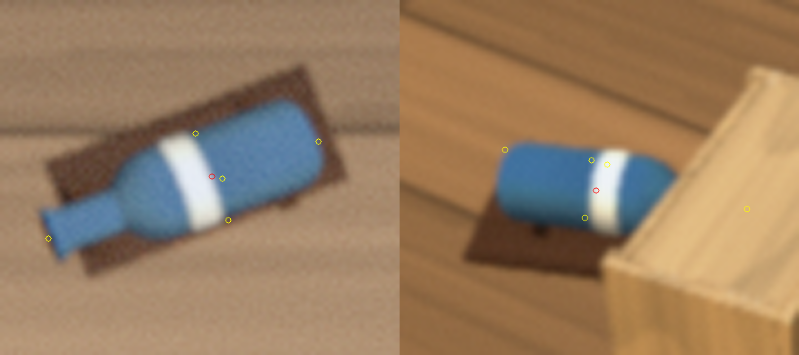

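Call:
drive_tool(
  increments=[
    [[-1.97, 3.02, 0, 0, 1], [-1.97, 3.02, 0, 0, 1], [-1.95, 3.02, 0, 0, 1], [0, 0, 3.5, 0, 1], [0, 0, 3.5, 0, 1], [0, 0, 3, 0, 1], [0, 0, 0, 0, 1], [0, 0, 0, 0, 1]],
  ],
)

```text
time_s: 27.85
eef_pos: [0.3905, -0.3216, 0.1491]
orientation: [[0.938, 0.348, -0.002], [0.348, -0.938, 0.003], [-0.001, -0.003, -1.0]]
contact_force: [0.1, -0.5, 0.6]
width: 0.092
```

```bash
python3 go.py .391 -.3235 .044 20.4
python3 - <<'E'
from h import *
a=cam("top")["image"][200:330,330:490];b=cam("side")["image"][80:210,140:300]
cv2.imwrite("pics/c7.png",np.hstack([cv2.resize(i,None,fx=2.5,fy=2.5,interpolation=cv2.INTER_CUBIC) for i in(a,b)]))
E
```

```text
t 27.85 pos [ 0.3905 -0.3216  0.1491] yaw 20.34 twist -0.06 shift cm [-1.00e-02  2.30e-01  1.05e+01] F [ 0.1 -0.5  0.6] q [-53.   4. 107.   0.  69. -74.]
```

View pics/c7.png

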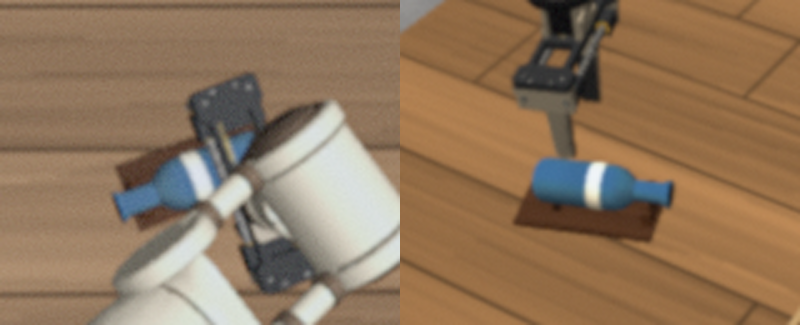

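Call:
drive_tool(
  increments=[
    [[0, 0.2, 2.5, 0, 1], [0, 0, 2.5, 0, 1], [0, 0, 2.5, 0, 1], [0, 0, 2, 0, 1], [0, 0, 0.9, 0, 1], [0, 0, 0, 0, 1], [0, 0, 0, 0, -1], [0, 0, 0, 0, -1], [0, 0, 0, 0, -1], [0, 0, 0, 0, -1], [0, 0, 0, 0, -1], [0, 0, 0, 0, -1]],
  ],
  newtons=15,
)

```text
time_s: 28.95
eef_pos: [0.3917, -0.325, 0.0465]
orientation: [[0.938, 0.348, -0.0], [0.348, -0.938, -0.001], [-0.001, 0.001, -1.0]]
contact_force: [-10.7, -4.0, 4.4]
width: 0.054
```

```bash
python3 go.py .391 -.3235 .044 20.4
python3 - <<'E'
from h import *
print(arm.observe()["width"])
a=cam("top")["image"][200:330,330:490];b=cam("side")["image"][80:210,140:300]
cv2.imwrite("pics/c8.png",np.hstack([cv2.resize(i,None,fx=2.5,fy=2.5,interpolation=cv2.INTER_CUBIC) for i in(a,b)]))
E
```

```text
t 28.95 pos [ 0.3917 -0.325   0.0465] yaw 20.36 twist -0.04 shift cm [-0.01 -0.17  0.25] F [-10.7  -4.    4.4] q [-53.  13. 110.  -0.  57. -74.]
0.05397914593478697
```

View pics/c8.png

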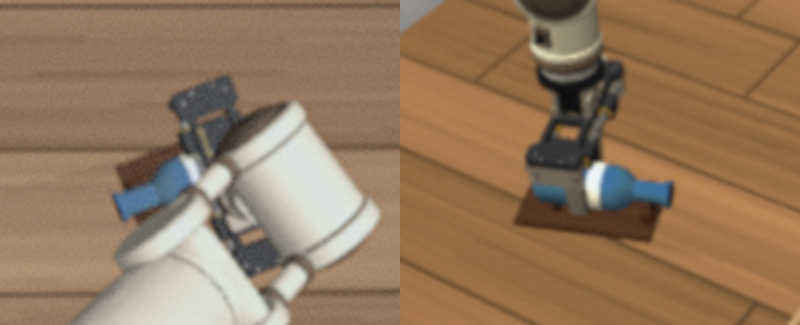

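Call:
drive_tool(
  increments=[
    [[-0.15, 0, 0, 0, -1], [0, 0, 0, 0, -1], [0, 0, -0.5, 0, -1], [0, 0, -1, 0, -1], [0, 0, -2, 0, -1], [0, 0, -2.5, 0, -1], [0, 0, -2.5, 0, -1], [0, 0, -2.5, 0, -1], [0, 0, -2.5, 0, -1], [0, 0, -2, 0, -1], [0, 0, -1, 0, -1]],
  ],
  newtons=20,
)

```text
time_s: 29.97
eef_pos: [0.3907, -0.3259, 0.2139]
orientation: [[0.938, 0.348, 0.002], [0.348, -0.938, -0.003], [0.0, 0.003, -1.0]]
contact_force: [0.6, -0.0, -4.2]
width: 0.0537
```

```bash
python3 go.py .4877 .102 .22 3.4
python3 - <<'E'
from h import *
print(arm.observe()["width"])
a=cam("top")["image"][200:330,330:490];b=cam("side")["image"][50:180,140:300]
cv2.imwrite("pics/c9.png",np.hstack([cv2.resize(i,None,fx=2.5,fy=2.5,interpolation=cv2.INTER_CUBIC) for i in(a,b)]))
E
```

```text
t 29.9667 pos [ 0.3907 -0.3259  0.2139] yaw 20.34 twist 16.94 shift cm [ 23.97 -36.74  -0.72] F [ 0.6 -0.  -4.2] q [-53.  -0. 103.  -0.  77. -74.]
0.05373300715873272
```

View pics/c9.png

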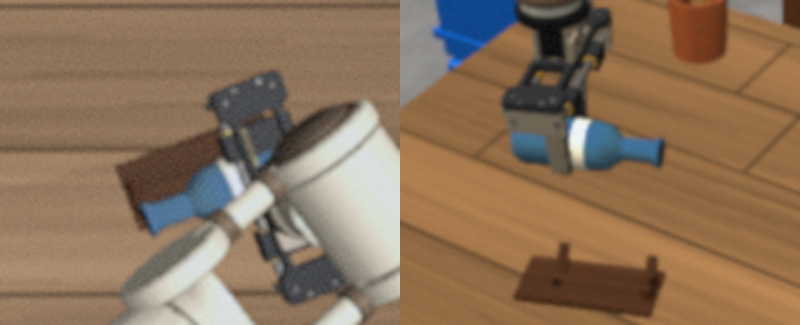

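Call:
drive_tool(
  increments=[
    [[0, 0, 0, 5.65, -1], [0, 0, 0, 5.65, -1], [0, 0, 0, 5.65, -1], [0, 0, 0, 0, -1]],
  ],
)

```text
time_s: 30.4
eef_pos: [0.3894, -0.3241, 0.2086]
orientation: [[0.998, 0.057, -0.003], [0.057, -0.998, 0.003], [-0.002, -0.003, -1.0]]
contact_force: [-0.0, 0.6, -4.4]
width: 0.0534
```

```bash
python3 go.py .4877 .102 .22 3.4
```

```text
t 30.4 pos [ 0.3894 -0.3241  0.2086] yaw 3.24 twist -0.16 shift cm [ 12.22 -41.99  -1.02] F [-0.   0.6 -4.4] q [-53.   0. 104.  -0.  76. -57.]
```

Call:
drive_tool(
  increments=[
    [[0.4, -1.3, 0, 0, -1], [0.8, -2.6, -0.1, 0, -1], [0.8, -2.8, -0.1, 0, -1], [0.8, -2.8, -0.1, 0, -1], [0.8, -2.8, -0.1, 0, -1], [0.8, -2.8, -0.1, 0, -1], [0.8, -2.8, -0.1, 0, -1], [0.8, -2.8, -0.1, 0, -1], [0.8, -2.8, -0.1, 0, -1], [0.8, -2.8, -0.1, 0, -1], [0.8, -2.8, -0.1, 0, -1], [0.8, -2.8, 0, 0, -1]],
  ],
)

```text
time_s: 31.4
eef_pos: [0.4626, 0.001, 0.2202]
orientation: [[0.998, 0.062, -0.001], [0.062, -0.998, 0.001], [-0.001, -0.001, -1.0]]
contact_force: [0.9, -0.9, -5.1]
width: 0.0531
```

Call:
drive_tool(
  increments=[
    [[0.8, -2.8, 0, 0, -1], [0.8, -2.8, 0, 0, -1], [0.8, -2.8, 0, 0, -1], [0.6, -1.9, 0, 0, -1], [0.2, -0.7, 0, 0, -1], [0, 0, 0, 0, -1], [0, 0, 0, 0, -1]],
  ],
)

```text
time_s: 31.98
eef_pos: [0.4881, 0.1103, 0.2202]
orientation: [[0.998, 0.061, -0.002], [0.061, -0.998, -0.001], [-0.002, 0.001, -1.0]]
contact_force: [-0.1, 0.5, -4.3]
width: 0.054
```

```bash
python3 go.py .4877 .102 .19 3.4; python3 l2.py d1
```

```text
t 31.9833 pos [0.4881 0.1103 0.2202] yaw 3.5 twist 0.1 shift cm [-0.08  0.83  3.02] F [-0.1  0.5 -4.3] q [ -1.  -2. 104.  -0.  78.  -5.]
31.9833 [0.4881 0.1103 0.2202] [-0.1  0.5 -4.3]
```

View pics/d1t.png

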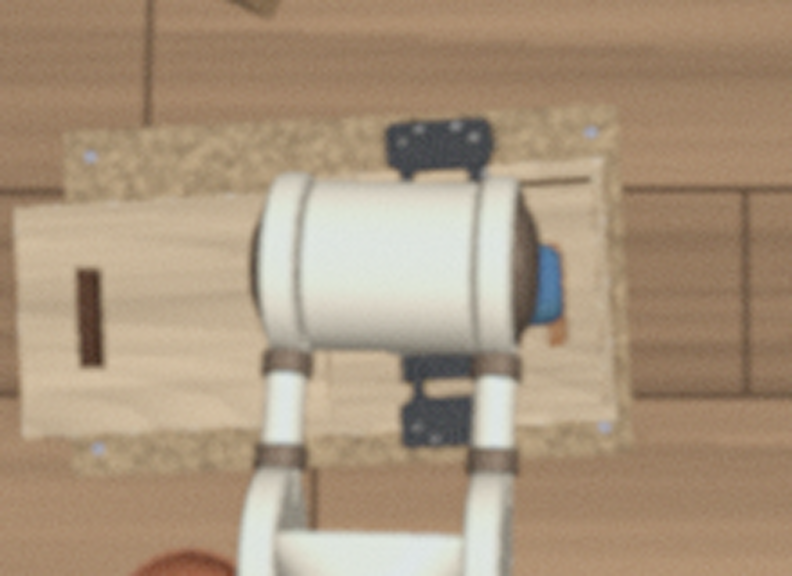

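View pics/d1s.png

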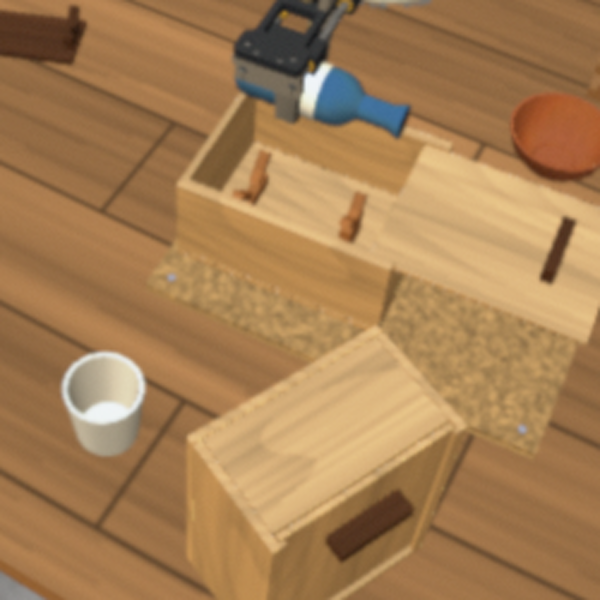

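Run:
```python
from h import *
d=cam("side")
def X(p,x):
    c,r=ray(d,np.array([p],float)/2.4+[210,150]);return (c+r*((x-c[0])/r[:,0])[:,None]).round(4)
for p,x in(([403,119],.482),([318,90],.487),([375,108],.483)): print(p,X(p,x))
# predicted
yaw=np.radians(93.5);u=np.array([np.cos(yaw),np.sin(yaw),0]);m=np.array([.4881,.1103,.2197])
P=proj(d,[m,m+.076*u,m+.103*u,m-.06*u,m+[.0,0,.027],m-[0,0,.027]]);print(((P-[210,150])*2.4).round(0).tolist())
im=cv2.imread("pics/d1s.png")
for q in ((P-[210,150]+.5)*2.4).astype(int).tolist(): cv2.circle(im,q,4,(0,255,255),1)
cv2.imwrite("pics/d1p.png",cv2.resize(im[0:200,180:480],None,fx=2.5,fy=2.5))
```

```text
[403, 119] [[0.482  0.2114 0.2215]]
[318, 90] [[0.487  0.1268 0.2196]]
[375, 108] [[0.483  0.1835 0.222 ]]
[[302.0, 84.0], [377.0, 111.0], [405.0, 121.0], [244.0, 64.0], [304.0, 64.0], [300.0, 104.0]]
```

View pics/d1p.png

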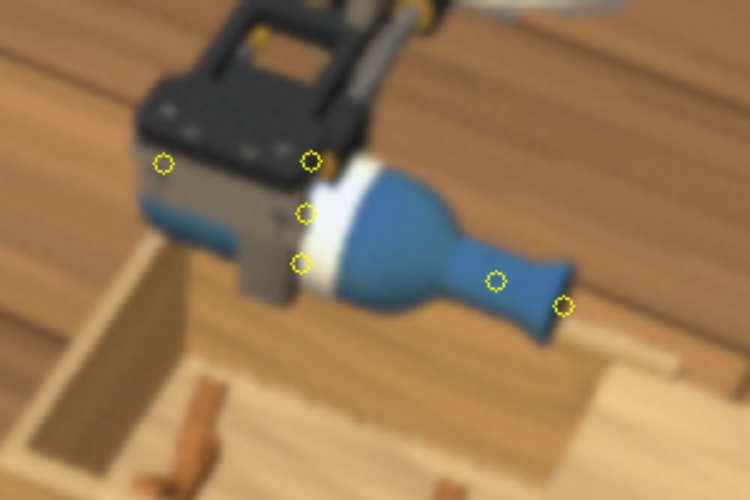

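Call:
drive_tool(
  increments=[
    [[0, 0.6, 0, 0, -1], [0, 0, 0, 0, -1], [0, 0, 2, 0, -1], [0, 0, 2.5, 0, -1], [0, 0, 2.5, 0, -1], [0, 0, 2.5, 0, -1], [0, 0, 2, 0, -1], [0, 0, 1, 0, -1], [0, 0, 0.5, 0, -1], [0, 0, 0, 0, -1]],
  ],
)

```text
time_s: 32.97
eef_pos: [0.4888, 0.1041, 0.0905]
orientation: [[0.998, 0.059, -0.001], [0.059, -0.998, -0.0], [-0.001, -0.0, -1.0]]
contact_force: [-0.3, 0.1, -4.1]
width: 0.0535
```

```bash
python3 go.py .4877 .104 .0765 3.4; python3 l2.py d2
```

```text
t 32.9667 pos [0.4888 0.1041 0.0905] yaw 3.36 twist -0.04 shift cm [-0.11  0.01  1.4 ] F [-0.3  0.1 -4.1] q [ -2.   7. 111.  -0.  62.  -5.]
32.9667 [0.4888 0.1041 0.0905] [-0.3  0.1 -4.1]
```

View pics/d2s.png

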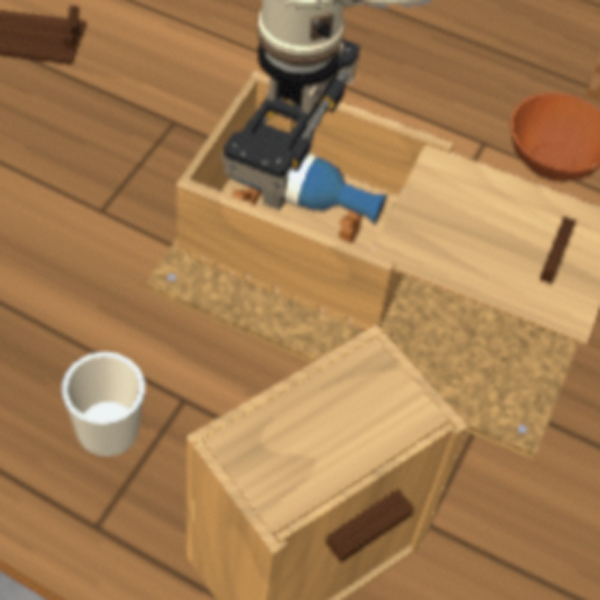

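Good; lower slowly until the weight comes off.

Call:
drive_tool(
  increments=[
    [[-0.1, 0, 0.4, 0, -1], [0, 0, 0.4, 0, -1], [0, 0, 0.3, 0, -1], [0, 0, 0, 0, -1]],
  ],
)

```text
time_s: 33.4
eef_pos: [0.4877, 0.1044, 0.0794]
orientation: [[0.998, 0.059, -0.001], [0.059, -0.998, 0.0], [-0.001, -0.0, -1.0]]
contact_force: [-1.2, 0.1, -4.4]
width: 0.0537
```

Call:
drive_tool(
  increments=[
    [[0, 0, 0.2, 0, -1], [0, 0, 0, 0, -1]],
  ],
)

```text
time_s: 33.57
eef_pos: [0.488, 0.1044, 0.0777]
orientation: [[0.998, 0.059, -0.0], [0.059, -0.998, 0.0], [-0.0, -0.0, -1.0]]
contact_force: [0.1, 1.0, -3.5]
width: 0.0536
```

Call:
drive_tool(
  increments=[
    [[0, 0, 0.15, 0, -1], [0, 0, 0, 0, -1]],
  ],
)

```text
time_s: 33.73
eef_pos: [0.4882, 0.1044, 0.0775]
orientation: [[0.998, 0.06, -0.0], [0.06, -0.998, -0.0], [-0.0, 0.0, -1.0]]
contact_force: [-4.3, 0.5, 4.2]
width: 0.0529
```

Call:
drive_tool(
  increments=[
    [[0, 0, 0.15, 0, -1], [0, 0, 0, 0, -1]],
  ],
)

```text
time_s: 33.9
eef_pos: [0.4881, 0.1044, 0.0767]
orientation: [[0.998, 0.06, -0.001], [0.06, -0.998, -0.0], [-0.001, 0.0, -1.0]]
contact_force: [-9.0, -0.4, 12.5]
width: 0.0538
```

Call:
drive_tool(
  increments=[
    [[-0.12, 0, -0.1, 0, -1], [0, 0, -0.05, 0, -1], [0, 0, 0, 0, -1]],
  ],
  newtons=6,
)

```text
time_s: 34.15
eef_pos: [0.4871, 0.1043, 0.0765]
orientation: [[0.998, 0.059, 0.001], [0.059, -0.998, 0.0], [0.001, 0.0, -1.0]]
contact_force: [0.9, -0.4, -4.1]
width: 0.0539
```

Call:
drive_tool(
  increments=[
    [[0, 0, 0, 0, 0.3], [0, 0, 0, 0, 0.5], [0, 0, 0, 0, 0.6], [0, 0, 0, 0, 0.6]],
  ],
)

```text
time_s: 34.48
eef_pos: [0.4874, 0.1043, 0.0768]
orientation: [[0.998, 0.059, 0.001], [0.059, -0.998, -0.0], [0.001, 0.0, -1.0]]
contact_force: [-0.0, 0.2, -0.1]
width: 0.0731
```

```bash
python3 go.py .4877 .104 .22 3.4; python3 l2.py d3
```

```text
t 34.4833 pos [0.4874 0.1043 0.0768] yaw 3.39 twist -0.01 shift cm [  0.04   0.03 -14.32] F [-0.   0.2 -0.1] q [ -2.   8. 111.   0.  60.  -5.]
34.4833 [0.4874 0.1043 0.0768] [-0.   0.2 -0.1]
```

View pics/d3s.png

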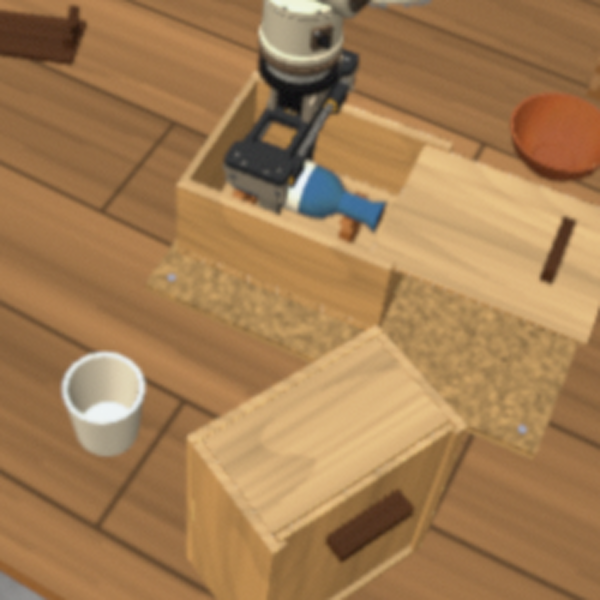

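Rise clear and move aside to inspect.

Call:
drive_tool(
  increments=[
    [[0, 0, -1, 0, 0.6], [0, 0, -2, 0, 0.6], [0, 0, -3, 0, 0.6], [0, 0, -3.5, 0, 0.6], [0, 0, -3.5, 0, 0.6], [0, 0, -3.5, 0, 0.6], [-2, 2, 0, 0, 0.6], [-2, 3.5, 0, 0, 0.6], [-2, 3.5, 0, 0, 0.6], [-2, 3.5, 0, 0, 0.6], [-2, 3.5, 0, 0, 0.6], [-2, 3.5, 0, 0, 0.6]],
  ],
)

```text
time_s: 35.58
eef_pos: [0.3776, -0.0986, 0.2424]
orientation: [[0.998, 0.06, 0.001], [0.06, -0.998, -0.001], [0.001, 0.001, -1.0]]
contact_force: [0.1, -0.9, 0.3]
width: 0.0735
```

```bash
python3 l2.py d4
```

```text
35.5833 [ 0.3776 -0.0986  0.2424] [ 0.1 -0.9  0.3]
```

View pics/d4s.png

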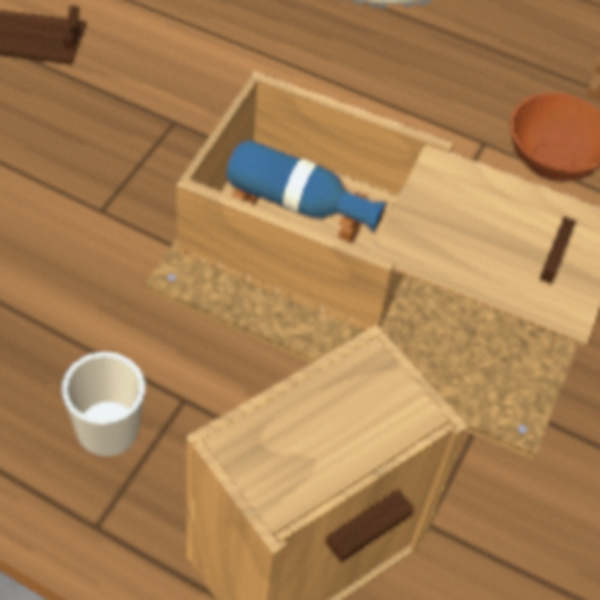

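View pics/d4t.png

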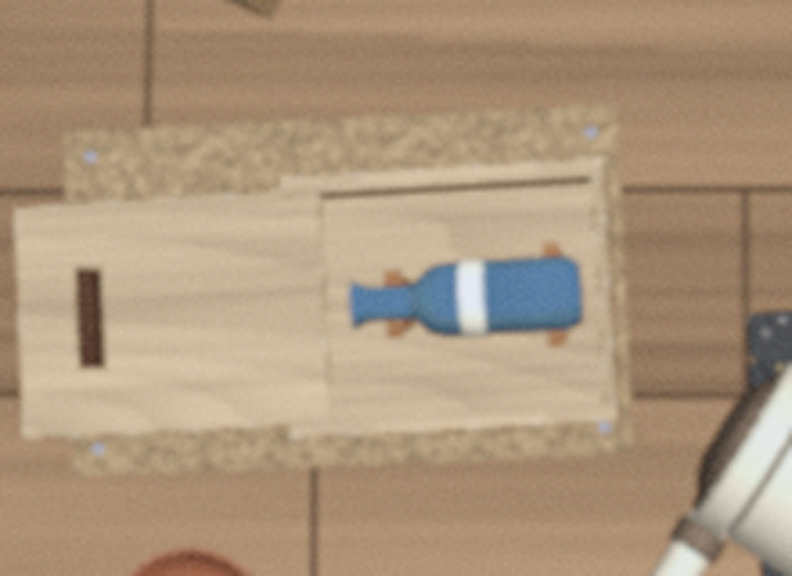

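```bash
python3 - <<'E'
from h import *
d=cam("top")
f=lambda p,z:onz(d,np.array(p,float)/3.6+[110,150],z).round(4)
P=f([[351,305],[582,293]],.076);print(P.tolist(),np.linalg.norm(P[0]-P[1]));u=(P[0]-P[1])/np.linalg.norm(P[0]-P[1])
print("mid from foot",P[1]+.06*u,"mid from mouth",P[0]-.103*u,"yaw",np.degrees(np.arctan2(u[1],u[0])))
print("mouth gap lid edge",f([[324,305]],.115))
print("pull",f([[90,318]],.136))
print("bystanders now")
im=d["image"];cv2.imwrite("pics/d5.png",im)
E
python3 foot.py "[[603,157],[618,416]]"
python3 - <<'E'
import cv2,numpy as np
a=cv2.imread("pics/top0.png");b=cv2.imread("pics/d5.png")
for n,(x,y,w,h) in dict(tape=(375,130,55,52),cup=(240,98,40,40),bowl=(138,300,50,50)).items():
    print(n,cv2.absdiff(a[y:y+h,x:x+w],b[y:y+h,x:x+w]).mean())
E
```

```text
[[0.4812, 0.2084, 0.076], [0.4896, 0.0438, 0.076]] 0.1648141984174907
mid from foot [0.48654201 0.10372202 0.076     ] mid from mouth [0.48644955 0.10553386 0.076     ] yaw 92.9214300659587
mouth gap lid edge [[0.4803 0.2206 0.115 ]]
pull [[0.4708 0.3787 0.136 ]]
bystanders now
w 0.17811549904303128 yaw 93.31304924422528 foot [0.4930999  0.02220579] foot x in board 0.0075612312429095335 pull [0.48327536 0.19192167] seat [0.48847659 0.10207209] neck [0.48408444 0.17794507]
tape 2.5775058275058274
cup 2.48125
bowl 2.7504
```

Call:
drive_tool(
  increments=[
    [[0, 0, 0, 0, 0.6], [0, 0, 0, 0, 0.6], [0, 0, 0, 0, 0.6]],
  ],
)

```text
time_s: 36.03
eef_pos: [0.3791, -0.0962, 0.2415]
orientation: [[0.998, 0.062, -0.0], [0.062, -0.998, 0.0], [-0.0, -0.0, -1.0]]
contact_force: [0.2, -0.2, -0.1]
width: 0.0734
```

```bash
python3 -c "
from cell import arm
print(arm.observe()['contact_force']);print(arm.job_done())"
```

```text
[ 0.21383529 -0.20352676 -0.08722286]
the job is handed in; nothing more can be done
None
```

The job is handed in at 36.0 s of the 69 s allowed, with the vase lying in the box and every final check within its limit. No verdict was reported.

**How it went**
- **Sliding the box:** I walked it up to the board with low pushes on alternate sides of its lid face.
- **Laying it down:** I held the lid pull by its ends and lowered the box over onto its back.
- **Opening the lid:** I pushed the pull from its foot side until the lid met its stop.
- **Placing the vase:** I gripped it at mid-body and laid it on the two rests.

**Last checks, from the camera images**

| Check | Measured | Limit |
|---|---|---|
| Box foot relative to the board edge | about 8 mm inside | 42 mm outside to 60 mm inside |
| Box squareness to the board | about 1° off | 11° |
| Lid opening | about 187 mm | at least 165 mm |
| Vase body from its place | about 3 mm | 14 mm |

- The vase lies in both rests with its mouth towards the top end.
- The tape, cup and bowl look unmoved compared with the first picture.
- The arm touches nothing, and the wrist force reads near zero.

**What went wrong and was mended**
- The first push, at the centre of the box, tipped it by about 10° instead of sliding it. I let it back down upright.
- My first try at opening the lid, while still holding the pull, dragged the whole box about 17 cm over the board. I dragged it back before opening the lid.
- At the lid's stop the box also slid a further 7 mm or so inwards.

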